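# Hang a hook-on bin, stock it and shut the fittings case

## Robot

A 7-joint arm with a two-finger parallel gripper is mounted at the origin on the work surface. World frame = base frame: x ahead of the robot, y to its left, z up, the work surface at z = 0. Lengths are in m, angles in rad, forces in N, time in s.
With the tool pointing down it reaches from about 0.35 to 0.9 m from the base axis. Payload 8.1 kg.
Tool frame: the origin (TCP) lies on the centre line of the jaws, within the pads' length; the fingertips stand 22 mm ahead of it and the grasp point (between the pads) lies 3 mm ahead of it; z points along the fingers, y is the line along which they close (so a half turn about z gives the same grasp; the last joint's range is limited). The gripper opens to 85 mm and grips with 20 to 120 N. Pads are 22 mm wide; open, the fingers measure 114 mm over their backs; the gripper's body (76 mm by 85 mm) begins 54 mm behind the grasp point. The pads swing forward as they close: fully open they stand 13 mm farther back than shut.
Start: joints at [1.069, 0.434, 0.025, 1.573, -0.012, 1.134, -0.075], TCP at [0.243, -0.576, 0.253] pointing down, gripper open.
Joint ranges: [-2.62, 2.62], [-0.44, 2.09], [-1.27, 1.32], [0.08, 2.57], [-1.32, 4.46], [0.12, 2], [-2.74, 2.74]. Speed limits (rad/s): [2.22, 2.22, 3.01, 3.01, 3.14, 3.14, 3.14].

## Interface

Orientations are given as a unit quaternion [w, x, y, z].
In Python, from bench import manip, optics gives the robot as it stands.
- The arm moves only by the shell command python3 -m handwheel 'ROWS' [FORCE]. ROWS is JSON, a list of rows, each an object of numbers: "tx", "ty", "tz": the shift along the tool's x, y, z in cm; "rx", "ry", "rz": the turn, a rotation vector about the tool's x, y, z in degrees; "jaw": the closure, from 0 (fully open) to 1 (shut). A call has 1 to 8 rows; each row is the pose to reach, as a shift and turn from the pose commanded when the call began, along the tool's axes at that moment; what a row does not reach only later rows make up. A row lasts 1/8 s, in which the tool goes at most 62.5 mm and 10.7 degrees, less where a joint would pass 70% of its speed; a pose out of reach is approached as far as the arm can. A call with a gripper value outside its range is refused whole. The fingers move at their own pace and stop on an object; FORCE is the grip in N (left out, the last holds). Time passes only in rows, so rows that repeat a pose let the fingers close. It gives the time, the measured TCP pose, the force, the opening and the grip force at its end, in the units of the state.
- manip.read_state(): the state, without advancing time (a new reading comes with each control period).
- optics.read_camera(name): name is "side" or "top" or "wrist"; returns (picture, depth): 420x560x3 uint8, blue, green, red; 420x560 float32, m along the optical axis (not along the pixel's ray), 0 where there is no reading.
- optics.calibration(name): a dict with "mtx" (3x3 intrinsics, pixels), "T" (4x4, takes a point from camera to world coordinates); the wrist camera has in their place "tool_from_camera" (4x4, takes a point from camera to tool coordinates, whose origin is the TCP and whose axes are the flange's). Camera axes: x right, y up, looking along -z (the intrinsics and any distortion apply to the point x, -y, -z); pixel columns grow to the right and rows downward; lengths in m; the calibration is good to about 2 mm. A picture is of the moment at which its call begins: read the wrist's pose just before it. calibration takes no time and is no camera call.
- manip.finish_job(): hands the job in; it is judged then, once.
The state is a dict: "time": time; "joint_pos": joint angles; "dq": joint speeds; "tau": joint torques, N m; "ee_pos": TCP position; "ee_rot": TCP orientation; "ft_force": force on the tool from outside, world axes, zero at the start; "moment": the same for the moment, N m; "gripper_width": opening from 0.0 (shut) to 1.0 (fully open); "gripper_force": force on a finger pad.
Only numpy, scipy, OpenCV 4.12 (cv2) and the standard library are available. Lean on these libraries where they do the work, as an engineer would, in place of code of your own. Each camera call takes 0.05 s, during which the arm holds its last target. There are 200 camera calls.

## Task

Hang the yellow bin on the slat panel in the free stretch of the upper groove beside the blue bin: tilt its front up, put its upturned tongue through the groove and rotate it down until it is seated, and let go. Then take the brass coupling out of the fittings case and place it in the hung bin. Last, break the case's locked lid stay by pushing its red thumb knob, and lower the lid gently until it is fully shut, leaving everything else where it is.

Things in the scene. Friction and masses are not known exactly. Their poses are not given: they have to be found in the camera images.
- bin: Loose yellow hook-on bin, open on top, about 180 g: 120 (x) x 100 (y) x 50 mm high, walls and floor 4 mm. Origin: centre of its underside, z up; +x points to its back, which goes against the panel. Behind the back plate a tongue stands up (see bin_neck, bin_tongue); at the front rim is a black pull tab (see bin_tab).
- bin_tab (a point): Middle of the pull tab (bin frame -62, 0, 73.5 mm; axes the bin's). The tab is 44 mm wide (y), 10 mm thick, rises 40 mm along its slope from the front rim and leans outwards (to -x) 0.2 rad from vertical; this point is 24 mm up it, 16 mm below its top. Good grasp: fingers closing through the thickness, tool tilted 0.2 rad along the tab.
- bin_neck (a point): Where the neck's underside meets the bin's back face (bin frame 60, 0, 68 mm; axes the bin's). The neck, 4 mm thick, 60 mm wide, runs 15 mm back from here to the tongue, leaving an 11 mm space for the 5 mm slat. Seated, this point is at point free_place or up to 45 mm along the groove from it, neck resting on the slat.
- bin_tongue (a point): Top of the bin's tongue (bin frame 73, 0, 97 mm; axes the bin's). The tongue is 4 mm thick, 60 mm wide and stands 29 mm up from the neck's underside, so it passes the 24 mm groove only with the bin's front raised about 0.6 to 0.8 rad (0.7 is best); then the front is rotated down.
- panel: Fixed slat panel, 324 mm wide (y), 200 mm high, 5 mm aluminium slats before a dark board. Origin: centre of its foot; the slat faces look to its -x, at x = -30 mm. Upper groove: gap between middle slat (70 to 150 mm high) and top slat (174 to 200 mm), 35 mm hollow behind. A blue bin of the same kind hangs in it at y = -145 to -45 mm; y = -40 to 150 mm is free.
- free_place (a point): Middle of the free stretch of the upper groove: on the middle slat's top edge at its front face (panel frame -30, 55, 150 mm). Axes the panel's: x into the panel, y along the groove, z up. A bin centred within 45 mm of it along the groove is well placed. Hanging, the bin's axes are the panel's.
- brass_coupling: Loose brass pipe coupling, 120 g, standing upright in the case's front part: round, 28 mm thick, 50 mm tall, with a 34 mm collar on its lowest 12 mm. Origin: centre of its underside, z up.
- black_coupling: Black plastic coupling of the same shape standing beside it in the case; it stays there. Origin: centre of its underside.
- case: Fixed dark fittings case, open box 220 (x) x 160 (y) x 70 mm high, walls and floor 5 mm. Origin: centre of its underside; its front looks to its own -x. The orange lid is hinged along the far (+x) upper rim and stands open 1.25 rad from shut, leaning over the back part of the case.
- case_lid (a joint): Lid angle: 0 = wide open as at the start, 1.25 = fully shut. The stiff hinge holds the lid where it is left; closing it takes about 2 to 4 N at the free edge. The lid cannot close while the stay is locked.
- lid_hinge (a point): Middle of the lid's hinge line (case frame 110, 0, 70 mm), fixed to the lid. Lid frame: a slab from x = 0 (hinge) to x = -220 mm (free edge), 160 mm wide, inner face z = 0, outer face z = 10 mm; when shut its axes are those of the case.
- lid_edge (a point): Point on the lid's outer face, 25 mm from the free edge, midway across: the place to push it shut (195 mm from the hinge line). Axes as the lid's.
- stay_knuckle (a joint): Fold of the lid stay at its knuckle: 0 = straight, locked just past centre against its stop, as at the start; it grows as the stay breaks; about 0.14 passes the centre; about 3.1 with the lid shut. It stays where it is left.
- stay_thumb (a point): Red thumb knob on the stay's knuckle: a 14 mm round pin along y on the case's left (+y) side; this point is on its axis, 32 mm out from the case's side, 13 mm from the pin's end. The stay's 59 mm links join case rim and lid. Pushing the knob about 20 mm towards the hinge and down (case frame direction 0.77, 0, -0.64) breaks the stay. Its axes turn with the link.
- screwdriver: Orange-handled screwdriver lying on the bench; bystander.
- cleaner: Bottle of cleaner, 170 mm tall, standing at the back; bystander.
- tape_roll: Roll of tape lying flat, 84 mm across; bystander.
- blue_kit: Blue closed kit box 50 x 80 x 25 mm; bystander.
- bell: Steel disc weight 70 mm across, 18 mm high; bystander.
There are look-alikes about, which are no part of the job. Several things have the shape of the brass_coupling; the one meant has the colours described above. Several things have the shape of the bin; the one meant has the colours described above.

How it is judged:
On the way, in this order (a step that is already met when the one before it is completed fails the run):
1. the bin, its front tilted up by at least 0.3 rad, has its tongue through the upper groove, behind the slats (angle between bin's own z axis and vertical above 0.3 rad and x of bin_tongue in the frame of free_place above 0.007 m and z of bin_tongue in the frame of free_place between 0 and 0.06 m and y of bin_tongue in the frame of free_place between -0.06 and 0.06 m), for 0.05 s.
2. the bin hangs seated in the groove, let go (x of bin_neck in the frame of free_place between -0.012 and 0.005 m and y of bin_neck in the frame of free_place between -0.045 and 0.045 m and z of bin_neck in the frame of free_place between -0.005 and 0.007 m and angle between bin's own z axis and vertical below 0.16 rad and x of bin_tongue in the frame of free_place above 0.005 m and z of bin_tongue in the frame of free_place above 0.024 m and contact force between the fingers and bin below 0.2 N), for 0.2 s.
3. the brass coupling lies in the hung bin, let go (x of brass_coupling in the frame of bin between -0.056 and 0.056 m and y of brass_coupling in the frame of bin between -0.046 and 0.046 m and z of brass_coupling in the frame of bin between 0 and 0.035 m and x of bin_neck in the frame of free_place between -0.012 and 0.005 m and y of bin_neck in the frame of free_place between -0.045 and 0.045 m and z of bin_neck in the frame of free_place between -0.005 and 0.007 m and angle between bin's own z axis and vertical below 0.16 rad and x of bin_tongue in the frame of free_place above 0.005 m and z of bin_tongue in the frame of free_place above 0.024 m and contact force between the fingers and brass_coupling below 0.2 N), for 0.2 s.
4. the lid stay is broken at its knuckle while the lid is still up (value of joint stay_knuckle above 0.3 rad and value of joint case_lid below 0.9 rad), for 0.05 s.
5. the lid is shut (value of joint case_lid above 1.2 rad), for 0.1 s.
At the end, for the whole second after the job is handed in: Yellow bin hangs in the upper groove within 45 mm of the free stretch's middle, on the middle slat (7 mm) and against it (12 mm), tongue behind the top slat, tilt under 0.16 rad; brass coupling in it, both at rest; lid shut within 0.05 rad; black coupling still in the case (x of bin_neck in the frame of free_place between -0.012 and 0.005 m and y of bin_neck in the frame of free_place between -0.045 and 0.045 m and z of bin_neck in the frame of free_place between -0.005 and 0.007 m and angle between bin's own z axis and vertical below 0.16 rad and x of bin_tongue in the frame of free_place above 0.005 m and z of bin_tongue in the frame of free_place above 0.024 m and x of brass_coupling in the frame of bin between -0.056 and 0.056 m and y of brass_coupling in the frame of bin between -0.046 and 0.046 m and z of brass_coupling in the frame of bin between 0 and 0.035 m and value of joint case_lid above 1.2 rad and linear speed of each of bin, brass_coupling below 0.02 m/s and distance between black_coupling and case below 0.11 m); the robot touches nothing.
It fails at once if the lid swings shut faster than 2 rad/s (velocity of joint case_lid above 2 rad/s).
It fails at once if any bystander (screwdriver, cleaner, tape roll, blue kit, bell, black coupling) is moved more than 40 mm (distance of any of screwdriver, cleaner, tape_roll, blue_kit, bell, black_coupling from where it was at the start of the episode above 0.04 m).
It also fails if it takes over 72 s, if anything falls off the work surface, if the arm or the gripper's body presses on something with over 40 N, if the wrist force passes 120 N, or if a joint passes its speed limit or range.

## Working session

There is one attempt and no reset: what is moved stays moved. The work goes in short steps, Python scripts to look and compute and a shell command to move; the robot and the scene stay as the last step left them, time stands still between calls to the robot, and variables do not carry over. Pictures are saved under pics/ and viewed, at most 11 in all, crops included, and the job is handed in when it is done.

```bash
mkdir -p pics; ls
cat > h.py <<'E'
import numpy as np, cv2
from bench import manip, optics
from scipy.spatial.transform import Rotation as R
def shot(n,save=None):
    s=manip.read_state(); im,d=optics.read_camera(n); c=optics.calibration(n)
    if n=='wrist':
        T=np.eye(4); T[:3,:3]=R.from_quat(s['ee_rot'],scalar_first=True).as_matrix(); T[:3,3]=s['ee_pos']
        T=T@np.array(c['tool_from_camera'])
    else: T=np.array(c['T'])
    if save: cv2.imwrite('pics/'+save,im); np.savez('pics/'+n+'.npz',im=im,d=d,T=T,K=np.array(c['mtx']))
    return im,d,T,np.array(c['mtx'])
def cloud(d,T,K):
    v,u=np.mgrid[:d.shape[0],:d.shape[1]]
    P=np.stack([(u-K[0,2])/K[0,0]*d,-(v-K[1,2])/K[1,1]*d,-d],-1)
    P=P@T[:3,:3].T+T[:3,3]; P[d<=0]=np.nan
    return P
E
python3 - <<'E'
from h import *
a=shot('side','side1.png'); b=shot('top','top1.png')
for n in('side','top'):
    c=optics.calibration(n); print(n,{k:np.round(np.array(v),3).tolist() for k,v in c.items()})
print(manip.read_state())
E
```

```text
pics
side {'mtx': [[429.827, 0.0, 284.885], [0.0, 429.827, 203.458], [0.0, 0.0, 1.0]], 'T': [[0.996, 0.045, -0.071, 0.444], [-0.084, 0.636, -0.767, -0.85], [0.011, 0.77, 0.637, 0.848], [0.0, 0.0, 0.0, 1.0]]}
top {'mtx': [[380.594, 0.0, 282.056], [0.0, 380.594, 208.8], [0.0, 0.0, 1.0]], 'T': [[0.003, 0.995, -0.097, 0.449], [-1.0, 0.002, -0.002, -0.018], [-0.002, 0.097, 0.995, 1.153], [0.0, 0.0, 0.0, 1.0]]}
{'time': 0.1, 'joint_pos': array([ 1.06943284,  0.43516152,  0.0249709 ,  1.57399931, -0.01157602,
        1.13399097, -0.07508492]), 'dq': array([ 0.00049517, -0.00103129, -0.0005008 , -0.00340972,  0.00012071,
        0.00091141,  0.00029427]), 'tau': array([ 3.96919961e-03, -6.71752810e+01,  1.02816850e+00, -3.16900027e+01,
        1.58058229e-02,  7.22392622e-03,  4.48639048e-05]), 'ee_pos': array([ 0.2424622 , -0.57560192,  0.25260192]), 'ee_rot': array([-6.74633876e-04,  9.80193099e-01,  1.98042894e-01, -2.12596930e-04]), 'ft_force': array([-0.09397119,  0.3081701 , -0.37268239]), 'moment': array([-0.01407109, -0.01464103,  0.03614039]), 'gripper_force': 0.0, 'gripper_width': 0.9972005785919017}
```

View pics/side1.png

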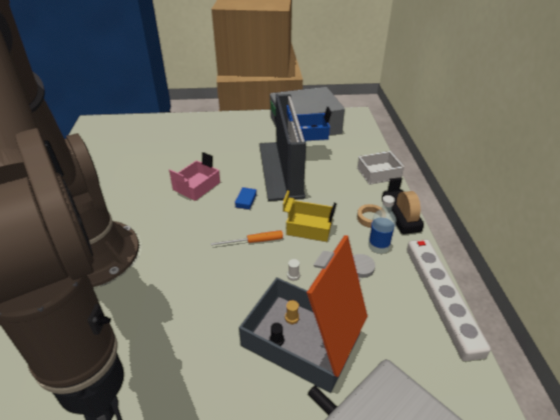

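View pics/top1.png

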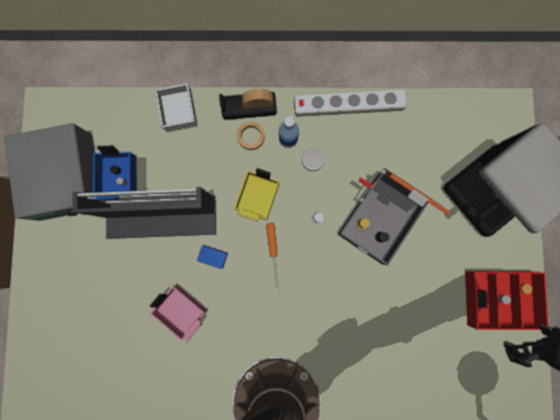

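The side view shows the yellow bin at (310,220), its tab (333,212), its tongue (289,202), and the panel at (285,160) with slats facing away from the robot (+x). The open case is at (300,330), with the brass coupling (292,311), the black one (277,333) and the orange lid (340,310). In the top view the bin is at (258,197) with its tab (262,174), the panel's top edge runs (78,195)-(205,195), and the red knob is at (366,183). White (319,217) and red-tray look-alike couplings are not meant. The pink, white and blue bins are look-alike bins, so only the yellow one fits.

```bash
cat > m1.py <<'E'
from h import *
def ld(n):
    z=np.load('pics/'+n+'.npz'); return z['im'],z['d'],z['T'],z['K']
S=ld('side');Tp=ld('top')
for nm,(im,d,T,K),boxes in (('top',Tp,dict(bin=(225,160,290,230),brass=(355,213,375,232),black=(375,228,395,246),panel=(65,180,220,240),knob=(350,172,378,195),lid=(380,165,455,220))),('side',S,dict(bin=(280,185,345,245),brass=(280,298,305,325),black=(266,320,290,348),knob=(300,245,370,280),lid=(305,235,375,380)))):
    P=cloud(d,T,K); hsv=cv2.cvtColor(im,cv2.COLOR_BGR2HSV)
    for k,(x0,y0,x1,y1) in boxes.items():
        h=hsv[y0:y1,x0:x1]; p=P[y0:y1,x0:x1]; H,Sa,V=[h[...,i].astype(int) for i in range(3)]
        m={'bin':(abs(H-26)<6)&(Sa>130),'brass':(abs(H-17)<8)&(Sa>120),'black':(V<50),'panel':(p[...,2]>.19),'knob':((H<6)|(H>172))&(Sa>150),'lid':(abs(H-7)<7)&(Sa>180)}[k]
        q=p[m]; q=q[np.isfinite(q[:,2])]
        if len(q)<3: print(nm,k,len(q)); continue
        print(nm,k,len(q),'min',q.min(0).round(3),'max',q.max(0).round(3),'med',np.median(q,0).round(3))
        if k=='bin':
            r=q[(q[:,2]>.043)&(q[:,2]<.056)]; print(' rim',len(r),cv2.minAreaRect((r[:,:2]*1000).astype(np.float32)))
            t=q[q[:,2]>.08]; print(' tongue',len(t),t.mean(0) if len(t) else 0)
            bm=(V<60)&(p[...,2]>.05); b=p[bm]; print(' tab',len(b),b.mean(0) if len(b) else 0, b[b[:,2]>.08].mean(0) if len(b) else 0)
        if k=='panel':
            print(cv2.minAreaRect((q[:,:2]*1000).astype(np.float32)))
        if k=='lid':
            c=q.mean(0);u,s,v=np.linalg.svd(q-c);print(' normal',v[2],s[2]/len(q)**.5)
im,d,T,K=Tp;P=cloud(d,T,K)
q=P[165:270,330:430].reshape(-1,3); q=q[(q[:,2]>.06)&(q[:,2]<.074)]; print('case rim',len(q),cv2.minAreaRect((q[:,:2]*1000).astype(np.float32)))
for u in (90,120,150,180,195): 
    print(u,[(v,*(P[v,u]*1000).round().astype(int)[[0,2]]) for v in range(180,216,2)])
a=cv2.resize(im[160:260,60:300],None,fx=3.3,fy=3.3,interpolation=2)
b=cv2.resize(im[150:270,330:460],None,fx=2.2,fy=2.2,interpolation=2)
c=np.zeros((a.shape[0]+b.shape[0],a.shape[1],3),np.uint8);c[:a.shape[0]]=a;c[a.shape[0]:,:b.shape[1]]=b
e=cv2.resize(S[0][230:385,230:390],None,fx=1.7,fy=1.7);c[a.shape[0]:a.shape[0]+e.shape[0],320:320+e.shape[1]]=e
cv2.imwrite('pics/crop1.png',c);print(c.shape)
E
python3 m1.py
```

```text
top bin 1406 min [ 0.524 -0.004 -0.002] max [0.669 0.121 0.1  ] med [0.6   0.064 0.005]
 rim 119 ((599.164794921875, 58.25379943847656), (98.58313751220703, 116.7059555053711), 71.2120590209961)
 tongue 28 [0.53147716 0.08074733 0.09665132]
 tab 90 [0.65589785 0.03943479 0.07635818] [0.65866559 0.03813113 0.08759057]
top brass 95 min [ 0.503 -0.264  0.012] max [ 0.529 -0.24   0.059] med [ 0.516 -0.25   0.054]
top black 85 min [ 0.453 -0.35   0.011] max [ 0.492 -0.295  0.062] med [ 0.476 -0.304  0.045]
top panel 1014 min [0.533 0.187 0.19 ] max [0.6   0.512 0.209] med [0.551 0.357 0.202]
((566.322998046875, 349.71258544921875), (53.92442321777344, 324.23419189453125), 2.365314483642578)
top knob 51 min [ 0.611 -0.26   0.117] max [ 0.635 -0.227  0.128] med [ 0.622 -0.245  0.123]
top lid 83 min [ 0.526 -0.397  0.217] max [ 0.631 -0.268  0.285] med [ 0.554 -0.355  0.28 ]
 normal [ 0.78712099 -0.51803366  0.33478601] 0.0015517579933919366
side bin 1590 min [ 0.525 -0.01  -0.002] max [0.665 0.192 0.1  ] med [0.594 0.078 0.025]
 rim 226 ((600.434326171875, 58.992218017578125), (104.64646148
[... 3442 characters left out ...]
6, np.int64(632), np.int64(0)), (188, np.int64(626), np.int64(-1)), (190, np.int64(589), np.int64(202)), (192, np.int64(592), np.int64(152)), (194, np.int64(588), np.int64(136)), (196, np.int64(588), np.int64(94)), (198, np.int64(589), np.int64(46)), (200, np.int64(587), np.int64(16)), (202, np.int64(581), np.int64(13)), (204, np.int64(554), np.int64(205)), (206, np.int64(549), np.int64(205)), (208, np.int64(546), np.int64(179)), (210, np.int64(545), np.int64(131)), (212, np.int64(545), np.int64(76)), (214, np.int64(544), np.int64(14))]
(594, 792, 3)m1.py:24: RuntimeWarning: invalid value encountered in cast
  print(u,[(v,*(P[v,u]*1000).round().astype(int)[[0,2]]) for v in range(180,216,2)])
```

View pics/crop1.png

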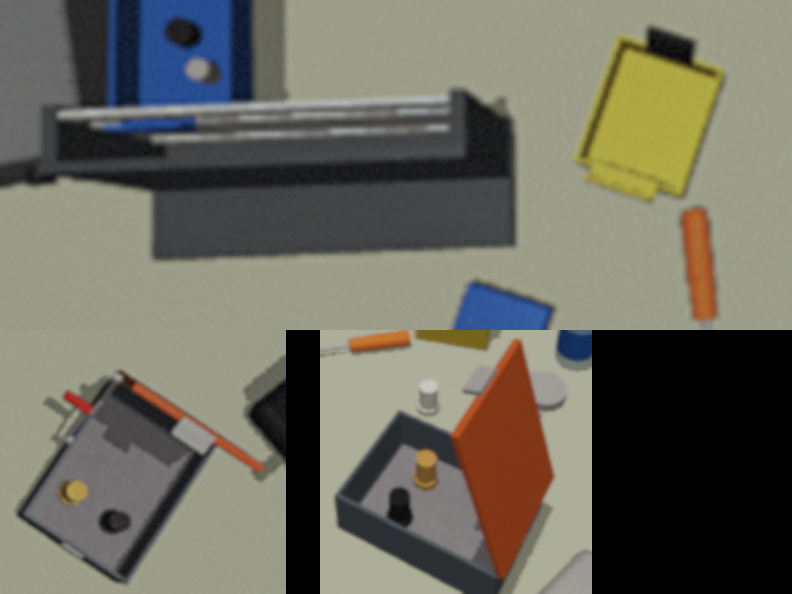

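The crop confirms the only yellow bin, with its tab at crop (670,43) and tongue (625,180). The brass coupling is gold at crop (72,490), beside the black one (113,520), and the red knob is at (77,403). The panel's free stretch is to the right of the blue bin.

```bash
cat >> h.py <<'E'
BY=np.radians(161.5); BC=np.array([.600,.0585,0])   # bin at start
PY=np.radians(182.2)                                # panel yaw
def toolR(yaw,tilt):
    """tool along the tab of a bin with +x at yaw, front raised by tilt; y towards the front"""
    f=-np.array([np.cos(yaw),np.sin(yaw),0]); z=np.array([0,0,1.])
    a=.2-tilt; up=np.cos(a)*z+np.sin(a)*f; y=np.cos(a)*f-np.sin(a)*z
    return np.stack([np.cross(y,-up),y,-up],1)
def plan(*wps):
    s=manip.read_state(); R0=R.from_quat(s['ee_rot'],scalar_first=True).as_matrix()
    print('t',round(s['time'],2),'tcp',np.round(s['ee_pos'],4),'F',np.round(s['ft_force'],1),'w',round(s['gripper_width'],3),'gf',round(s['gripper_force'],1))
    for p,Rt in wps:
        Rt=R0 if Rt is None else Rt
        t=R0.T@(np.array(p)-s['ee_pos'])*100; r=np.degrees(R.from_matrix(R0.T@Rt).as_rotvec())
        print(dict(zip(('tx','ty','tz','rx','ry','rz'),np.round(np.r_[t,r],2).tolist())),'rows>=',round(max(np.linalg.norm(t)/6.25,np.linalg.norm(r)/10.7),1))
E
python3 - <<'E'
from h import *
Rg=toolR(BY,0); b=np.array([np.cos(BY),np.sin(BY),0])
tab=BC-.062*b+[0,0,.0735]; g=tab-.003*Rg[:,2]; print(tab,g)
plan(([.30,-.45,.40],None),([.42,-.15,.40],toolR(BY,.2)),(g-.10*Rg[:,2],Rg),(g,Rg))
E
```

```text
[0.65879607 0.03882711 0.0735    ] [0.65936128 0.038638   0.0764402 ]
t 0.1 tcp [ 0.2425 -0.5756  0.2526] F [-0.1  0.3 -0.4] w 0.997 gf 0.0
{'tx': 10.18, 'ty': -9.36, 'tz': -14.73, 'rx': 0.0, 'ry': 0.0, 'rz': 0.0} rows>= 3.2
{'tx': 32.88, 'ty': -32.35, 'tz': -14.7, 'rx': -0.08, 'ry': -0.03, 'rz': -48.65} rows>= 7.7
{'tx': 63.76, 'ty': -39.1, 'tz': 7.86, 'rx': 10.68, 'ry': -4.89, 'rz': -48.48} rows>= 12.0
{'tx': 62.27, 'ty': -40.4, 'tz': 17.66, 'rx': 10.68, 'ry': -4.89, 'rz': -48.48} rows>= 12.2
```

```bash
python3 -m handwheel '[{"tx":4,"ty":-3,"tz":-4},{"tx":7,"ty":-6,"tz":-9,"rz":-5},{"tx":10,"ty":-9,"tz":-14,"rz":-12},{"tx":15,"ty":-13,"tz":-14.7,"rz":-22},{"tx":20,"ty":-18,"tz":-14.7,"rz":-32},{"tx":24,"ty":-22.5,"tz":-14.7,"rz":-40},{"tx":28.5,"ty":-27.5,"tz":-14.7,"rz":-48.6},{"tx":32.9,"ty":-32.3,"tz":-14.7,"rz":-48.6}]' 40
python3 - <<'E'
from h import *
Rg=toolR(BY,0); g=np.array([.6594,.0386,.0764])
plan((g-.07*Rg[:,2],Rg),(g,Rg))
E
```

```text
t 0.1 tcp [ 0.2425 -0.5756  0.2526] F [-0.1  0.3 -0.4] w 0.997 gf 0.0
{'tx': 63.31, 'ty': -39.48, 'tz': 10.81, 'rx': 10.68, 'ry': -4.89, 'rz': -48.48} rows>= 12.1
{'tx': 62.27, 'ty': -40.39, 'tz': 17.67, 'rx': 10.68, 'ry': -4.89, 'rz': -48.48} rows>= 12.2schema error: expected keys tx, ty, tz, rx, ry, rz, jaw
```

```bash
python3 -m handwheel '[{"tx":4,"ty":-3,"tz":-4,"rx":0,"ry":0,"rz":0,"jaw":0},{"tx":7,"ty":-6,"tz":-9,"rx":0,"ry":0,"rz":-5,"jaw":0},{"tx":10,"ty":-9,"tz":-14,"rx":0,"ry":0,"rz":-12,"jaw":0},{"tx":15,"ty":-13,"tz":-14.7,"rx":0,"ry":0,"rz":-22,"jaw":0},{"tx":20,"ty":-18,"tz":-14.7,"rx":0,"ry":0,"rz":-32,"jaw":0},{"tx":24,"ty":-22.5,"tz":-14.7,"rx":0,"ry":0,"rz":-40,"jaw":0},{"tx":28.5,"ty":-27.5,"tz":-14.7,"rx":0,"ry":0,"rz":-48.6,"jaw":0},{"tx":32.9,"ty":-32.3,"tz":-14.7,"rx":0,"ry":0,"rz":-48.6,"jaw":0}]' 40
python3 - <<'E'
from h import *
Rg=toolR(BY,0); g=np.array([.6594,.0386,.0764])
plan((g-.07*Rg[:,2],Rg),(g,Rg))
E
```

```text
time: 1.1
ee_pos: [0.4136, -0.1681, 0.4002]
ee_rot: [0.0, 0.811, 0.585, -0.0]
ft_force: [0.7, -0.5, 0.6]
gripper_width: 1.004
gripper_force: 0.0
t 1.1 tcp [ 0.4136 -0.1681  0.4002] F [ 0.7 -0.5  0.6] w 1.004 gf 0.0
{'tx': 27.39, 'ty': 18.17, 'tz': 25.51, 'rx': 11.46, 'ry': 0.02, 'rz': 0.06} rows>= 6.7
{'tx': 27.39, 'ty': 16.78, 'tz': 32.37, 'rx': 11.46, 'ry': 0.02, 'rz': 0.06} rows>= 7.3
```

```bash
python3 -m handwheel '[{"tx":4,"ty":3,"tz":3,"rx":2,"ry":0,"rz":0,"jaw":0},{"tx":8,"ty":6,"tz":6,"rx":4,"ry":0,"rz":0,"jaw":0},{"tx":12,"ty":9,"tz":10,"rx":6,"ry":0,"rz":0,"jaw":0},{"tx":16,"ty":12,"tz":14,"rx":8,"ry":0,"rz":0,"jaw":0},{"tx":20,"ty":15,"tz":18,"rx":10,"ry":0,"rz":0,"jaw":0},{"tx":23,"ty":17,"tz":22,"rx":11.5,"ry":0,"rz":0,"jaw":0},{"tx":25.5,"ty":18.1,"tz":25.5,"rx":11.5,"ry":0,"rz":0,"jaw":0},{"tx":25.5,"ty":18.1,"tz":25.5,"rx":11.5,"ry":0,"rz":0,"jaw":0}]' 40
python3 - <<'E'
from h import *
im,d,T,K=shot('wrist','w1.png')
Rg=toolR(BY,0); g=np.array([.6594,.0386,.0764])
plan((g,Rg))
P=cloud(d,T,K); hsv=cv2.cvtColor(im,cv2.COLOR_BGR2HSV)
m=(hsv[...,2]<60)&(P[...,2]>.06)&(P[...,2]<.1)&(np.abs(P[...,0]-.66)<.05)&(abs(P[...,1]-.04)<.06)
q=P[m]; print(len(q),q.mean(0) if len(q) else 0)
if len(q)>5:
  t=q[q[:,2]>q[:,2].max()-.006]; print(t.mean(0),cv2.minAreaRect((t[:,:2]*1000).astype(np.float32)), q[:,2].max())
E
```

```text
time: 2.1
ee_pos: [0.6648, 0.0163, 0.1411]
ee_rot: [-0.084, 0.807, 0.582, -0.061]
ft_force: [-0.6, 0.4, 0.7]
gripper_width: 1.003
gripper_force: 0.0
t 2.15 tcp [0.6654 0.0147 0.1435] F [-0.1  0.2 -0. ] w 1.005 gf 0.0
{'tx': 2.08, 'ty': 0.07, 'tz': 6.84, 'rx': -0.24, 'ry': 0.06, 'rz': 0.03} rows>= 1.1
1531 [0.66262011 0.04193529 0.08743269]
[0.66230026 0.04017187 0.08872908] ((661.8422241210938, 39.82854461669922), (43.817047119140625, 9.914249420166016), 72.10440063476562) 0.09146619941814582
```

View pics/w1.png

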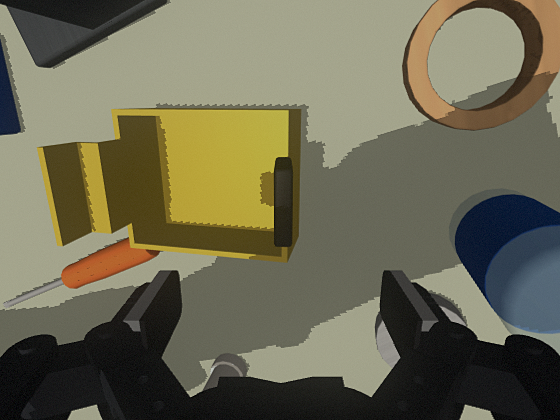

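The wrist view shows the black tab at (283,200), between the finger tips in x but off sideways. The tongue is at (70,190). The cleaner (510,260) is near the right finger, so I'll check the clearance.

```bash
python3 - <<'E'
from h import *
z=np.load('pics/wrist.npz'); P=cloud(z['d'],z['T'],z['K'])
q=P[190:330,455:560].reshape(-1,3); q=q[q[:,2]>.03]; print(q.min(0),q.max(0))
t=q[q[:,2]>.1]; print(cv2.minEnclosingCircle((t[:,:2]*1000).astype(np.float32)))
im,d,T,K=[np.load('pics/top.npz')[k] for k in('im','d','T','K')]
P=cloud(d,T,K)[110:150,272:304]; q=P[P[...,2]>.05]; print(q.min(0),q.max(0),cv2.minEnclosingCircle((q[:,:2]*1000).astype(np.float32)))
E
python3 -m handwheel '[{"tx":1,"ty":0.1,"tz":0,"rx":0,"ry":0,"rz":0,"jaw":0},{"tx":2.1,"ty":0.1,"tz":0,"rx":0,"ry":0,"rz":0,"jaw":0},{"tx":2.1,"ty":0.1,"tz":0,"rx":0,"ry":0,"rz":0,"jaw":0}]' 40
python3 -c "
from h import *
plan((np.array([.6594,.0386,.0764]),toolR(BY,0)))"
```

```text
[ 0.72247351 -0.04484865  0.0300296 ] [0.80122627 0.01140338 0.16660116]
((746.6085815429688, -10.304327011108398), 32.460758209228516)
[ 0.75030346 -0.0652136   0.05017705] [ 0.80356063 -0.00647274  0.17419995] ((778.705322265625, -35.347862243652344), 29.911527633666992)
time: 2.52
ee_pos: [0.6742, 0.035, 0.1464]
ee_rot: [-0.081, 0.807, 0.582, -0.058]
ft_force: [-0.3, 0.3, 0.3]
gripper_width: 1.0
gripper_force: 0.0
t 2.52 tcp [0.6742 0.035  0.1464] F [-0.3  0.3  0.3] w 1.0 gf 0.0
{'tx': -0.14, 'ty': -0.1, 'tz': 7.16, 'rx': 0.04, 'ry': -0.08, 'rz': 0.04} rows>= 1.1
```

```bash
python3 -m handwheel '[{"tx":-0.1,"ty":-0.1,"tz":3.5,"rx":0,"ry":0,"rz":0,"jaw":0},{"tx":-0.1,"ty":-0.1,"tz":7,"rx":0,"ry":0,"rz":0,"jaw":0},{"tx":-0.1,"ty":-0.1,"tz":7,"rx":0,"ry":0,"rz":0,"jaw":0},{"tx":-0.1,"ty":-0.1,"tz":7,"rx":0,"ry":0,"rz":0,"jaw":0},{"tx":-0.1,"ty":-0.1,"tz":7,"rx":0,"ry":0,"rz":0,"jaw":1},{"tx":-0.1,"ty":-0.1,"tz":7,"rx":0,"ry":0,"rz":0,"jaw":1},{"tx":-0.1,"ty":-0.1,"tz":7,"rx":0,"ry":0,"rz":0,"jaw":1},{"tx":-0.1,"ty":-0.1,"tz":7,"rx":0,"ry":0,"rz":0,"jaw":1}]' 60
python3 -c "
from h import *
plan((np.array([.6594,.0386,.0764]),toolR(BY,0)))"
```

```text
time: 3.52
ee_pos: [0.6595, 0.0374, 0.0769]
ee_rot: [-0.081, 0.808, 0.581, -0.058]
ft_force: [-0.3, 0.7, -1.4]
gripper_width: 0.144
gripper_force: 0.0
t 3.52 tcp [0.6595 0.0374 0.0769] F [-0.3  0.7 -1.4] w 0.144 gf 0.0
{'tx': 0.12, 'ty': -0.04, 'tz': 0.06, 'rx': -0.03, 'ry': -0.01, 'rz': -0.06} rows>= 0.0
```

```bash
cat >> h.py <<'E'
def binR(yaw,tilt):
    b=np.array([np.cos(yaw),np.sin(yaw),0]); z=np.array([0,0,1.]); s,c=np.sin(tilt),np.cos(tilt)
    bx=c*b-s*z; bz=s*b+c*z
    return np.stack([bx,np.cross(bz,bx),bz],1)
OFF=binR(BY,0).T@(np.array([.6595,.0374,.0769])-BC)  # TCP in bin frame
FP=np.array([.592,.2957,.150])
def hang(X,h,tilt,Y=0):
    """TCP pose with neck at X into panel, Y along groove, h above slat edge"""
    b=np.array([np.cos(PY),np.sin(PY),0]); y=np.array([-b[1],b[0],0])
    B=binR(PY,tilt); N=FP+X*b+Y*y+np.array([0,0,h])
    return N+B@(OFF-np.array([.06,0,.068])), toolR(PY,tilt)
E
python3 - <<'E'
from h import *
print(OFF)
plan(([.6595,.0374,.20],toolR(BY,0)),([.68,.10,.32],toolR(BY,.35)),hang(-.10,.04,.7))
E
```

```text
[-0.06312039  0.00113     0.0769    ]
t 3.52 tcp [0.6595 0.0374 0.0769] F [-0.3  0.7 -1.4] w 0.144 gf 0.0
{'tx': 0.01, 'ty': -2.45, 'tz': -12.07, 'rx': -0.03, 'ry': -0.01, 'rz': -0.06} rows>= 2.0
{'tx': 6.59, 'ty': -4.89, 'tz': -23.82, 'rx': -20.08, 'ry': -0.0, 'rz': -0.06} rows>= 4.0
{'tx': 28.92, 'ty': -0.99, 'tz': -20.13, 'rx': -39.69, 'ry': 3.16, 'rz': -20.95} rows>= 5.6
```

```bash
python3 -m handwheel '[{"tx":0,"ty":0,"tz":0,"rx":0,"ry":0,"rz":0,"jaw":1},{"tx":0,"ty":0,"tz":0,"rx":0,"ry":0,"rz":0,"jaw":1},{"tx":0,"ty":-0.5,"tz":-2.4,"rx":0,"ry":0,"rz":0,"jaw":1},{"tx":0,"ty":-1.3,"tz":-6,"rx":0,"ry":0,"rz":0,"jaw":1},{"tx":0,"ty":-2,"tz":-9,"rx":-3,"ry":0,"rz":0,"jaw":1},{"tx":0,"ty":-2.5,"tz":-12,"rx":-7,"ry":0,"rz":0,"jaw":1},{"tx":1.5,"ty":-3,"tz":-15,"rx":-11,"ry":0,"rz":0,"jaw":1},{"tx":3,"ty":-3.5,"tz":-18,"rx":-14,"ry":0,"rz":0,"jaw":1}]' 60
python3 -m handwheel '[{"tx":0,"ty":0,"tz":0,"rx":0,"ry":0,"rz":0,"jaw":1}]' 60
python3 - <<'E'
from h import *
plan(([.68,.10,.32],toolR(BY,.35)),hang(-.10,.04,.7))
E
```

```text
time: 4.53
ee_pos: [0.6702, 0.0656, 0.2609]
ee_rot: [0.018, 0.812, 0.584, 0.013]
ft_force: [-0.0, 0.2, -1.2]
gripper_width: 0.111
gripper_force: 58.7
time: 4.65
ee_pos: [0.671, 0.0681, 0.2629]
ee_rot: [0.018, 0.811, 0.585, 0.015]
ft_force: [0.6, 0.4, -2.0]
gripper_width: 0.105
gripper_force: 58.7
t 4.65 tcp [0.671  0.0681 0.2629] F [ 0.6  0.4 -2. ] w 0.105 gf 58.7
{'tx': 3.33, 'ty': 0.12, 'tz': -5.7, 'rx': -5.86, 'ry': -0.19, 'rz': 0.11} rows>= 1.1
{'tx': 25.63, 'ty': 3.07, 'tz': -1.1, 'rx': -25.6, 'ry': 5.44, 'rz': -20.02} rows>= 4.1
```

```bash
python3 -m handwheel '[{"tx":4,"ty":0.5,"tz":-3.5,"rx":-5,"ry":1,"rz":-3.5,"jaw":1},{"tx":8.5,"ty":1,"tz":-4.5,"rx":-10,"ry":2,"rz":-7,"jaw":1},{"tx":13,"ty":1.5,"tz":-4.5,"rx":-15,"ry":3,"rz":-11,"jaw":1},{"tx":17.5,"ty":2,"tz":-4,"rx":-19,"ry":4,"rz":-14,"jaw":1},{"tx":22,"ty":2.5,"tz":-2.5,"rx":-22.5,"ry":5,"rz":-17.5,"jaw":1},{"tx":25.6,"ty":3.1,"tz":-1.1,"rx":-25.6,"ry":5.4,"rz":-20,"jaw":1},{"tx":25.6,"ty":3.1,"tz":-1.1,"rx":-25.6,"ry":5.4,"rz":-20,"jaw":1},{"tx":25.6,"ty":3.1,"tz":-1.1,"rx":-25.6,"ry":5.4,"rz":-20,"jaw":1}]' 60
python3 - <<'E'
from h import *
shot('side','s2.png'); a=shot('wrist','w2.png')
plan(hang(-.10,.04,.7))
im=np.hstack([cv2.resize(a[0],(400,300)),cv2.resize(cv2.imread('pics/s2.png'),(400,300))]);cv2.imwrite('pics/v2.png',im)
E
```

```text
time: 5.65
ee_pos: [0.7808, 0.2966, 0.2705]
ee_rot: [0.171, 0.674, 0.697, 0.174]
ft_force: [0.2, -1.3, -1.6]
gripper_width: 0.105
gripper_force: 58.9
t 5.75 tcp [0.7814 0.2962 0.2722] F [ 0.7  0.3 -1.1] w 0.108 gf 58.9
{'tx': 0.57, 'ty': 0.11, 'tz': -0.39, 'rx': -0.32, 'ry': 0.33, 'rz': -0.24} rows>= 0.1
```

View pics/v2.png

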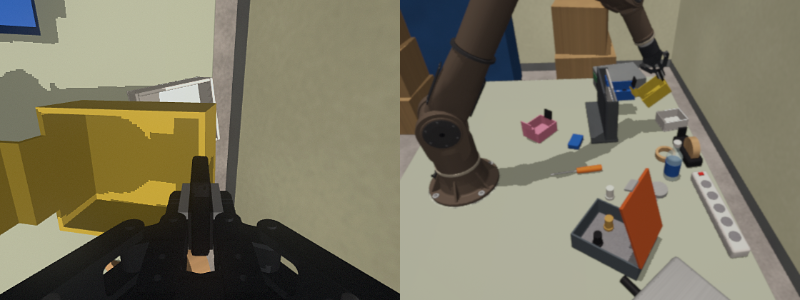

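The wrist view (left) shows the bin held firmly by the tab (200,190) with its tongue at the left edge. The side view (right) shows the bin tilted at (652,92), in front of the panel (605,105).

```bash
cat >> h.py <<'E'
def tofp(P):
    b=np.array([np.cos(PY),np.sin(PY),0]); y=np.array([-b[1],b[0],0])
    return (P-FP)@np.stack([b,y,[0,0,1]],1)
def look(save=None):
    for n in ('top','side'):
        im,d,T,K=shot(n,save and n+save); P=tofp(cloud(d,T,K)); hsv=cv2.cvtColor(im,cv2.COLOR_BGR2HSV)
        m=(abs(hsv[...,0].astype(int)-26)<6)&(hsv[...,1]>120)&(abs(P[...,1])<.08)&(P[...,0]>-.25)&(P[...,0]<.05)&(P[...,2]>-.13)
        q=P[m]; print(n,'yellow',len(q))
        if len(q)>10:
            i=np.argsort(q[:,0])[-25:]; print(' deepest',np.median(q[i],0).round(4),'max x',q[:,0].max().round(4), 'y range',q[i][:,1].min().round(3),q[i][:,1].max().round(3))
        s=(P[...,1]>-.02)&(P[...,1]<.085)&(abs(P[...,0])<.02)&(P[...,2]>.04)&(P[...,2]<.06)&(hsv[...,1]<60)
        q=P[s]; print(' top slat',len(q), np.percentile(q[:,0],[2,50,98]).round(4) if len(q) else 0, np.median(q[:,2]) if len(q) else 0, (np.polyfit(q[:,1],q[:,0],1)) if len(q)>5 else 0)
E
python3 - <<'E'
from h import *
look('3.png')
z=np.load('pics/top.npz'); s=manip.read_state()
B=binR(PY,.7)
Rm=R.from_quat(s['ee_rot'],scalar_first=True).as_matrix()
Bm=Rm@toolR(PY,.7).T@B
tg=s['ee_pos']+Bm@(np.array([.073,0,.097])-OFF); print('expected tongue',tofp(tg))
P=tofp(cloud(z['d'],z['T'],z['K']))
for u in (150,165,180,195):
  for v in range(184,197): print(u,v,z['im'][v,u],(P[v,u]*1000).round(1)) if v in(187,188,189,190,191,192,193,194) else 0
E
```

```text
top yellow 1703
 deepest [-0.073   0.0159  0.0509] max x -0.0711 y range -0.021 0.034
 top slat 86 [0.0014 0.0049 0.007 ] 0.04898672994612954 [0.00024815 0.00456759]
side yellow 1266
 deepest [-0.0791  0.0086  0.044 ] max x -0.0714 y range -0.025 0.035
 top slat 49 [0.0031 0.007  0.0088] 0.048327758863657616 [-0.00784702  0.00677559]
expected tongue [-0.07189033  0.00466683  0.05112281]
150 187 [40 45 54] [ 71.1 136.2 507. ]
150 188 [43 48 55] [ 72.5 136.4 507.3]
150 189 [44 49 57] [ 74.2 137.3 509.9]
150 190 [42 49 55] [ 75.9 137.9 511.9]
150 191 [45 50 59] [ 77.2 138.  512. ]
150 192 [45 52 60] [ 79.  139.1 515.3]
150 193 [46 50 60] [ 80.5 139.6 516.6]
150 194 [47 53 61] [ 81.9 139.8 517.4]
165 187 [162 188 185] [ -38.5  -46.4 -152.3]
165 188 [162 188 185] [ -35.6  -46.8 -153.8]
165 189 [161 185 183] [ -32.1  -46.1 -151.3]
165 190 [148 162 163] [ 2.4 14.5 46.3]
165 191 [133 137 142] [ 5.9 16.3 52.1]
165 192 [105 107 109] [ 6.1 11.7 37.1]
165 193 [102 105 107] [ 2.7 -0.6 -2.8]
165 194 [113 117 120] [ 5.7  0.1 -0.6]
180 187 [106 122 121] [ -36.7   -0.2 -151.7]
180 188 [108 124 123] [ -33.1    0.7 -148.2]
180 189 [124 134 134] [ 1.5 53.  47.6]
180 190 [129 135 137] [ 4.3 53.5 49.7]
180 191 [110 114 116] [ 7.  53.7 50.2]
180 192 [ 96  99 102] [ 6.3 48.  29.3]
180 193 [119 122 126] [ 4.9 40.8  2.3]
180 194 [109 113 116] [ 7.  39.6 -2. ]
195 187 [ 99 112 112] [ -34.8   46.2 -149.8]
195 188 [103 113 112] [ -32.2   45.4 -153.4]
195 189 [113 119 120] [ 3.  91.3 48.7]
195 190 [110 113 116] [ 5.7 91.5 49.5]
195 191 [90 94 96] [ 6.4 88.6 37.2]
195 192 [ 99 103 104] [ 3.3 80.1 -0.2]
195 193 [105 109 110] [ 6.6 81.   3.9]
195 194 [89 91 92] [  6.6  76.8 -14.3]
```

```bash
sed -i 's/^FP=.*/FP=np.array([.590,.2957,.150])/' h.py
python3 - <<'E'
from h import *
plan(hang(-.045,.004,.7),hang(-.034,.004,.7),hang(-.022,.006,.7),hang(-.012,.012,.7),hang(-.003,.012,.7))
E
```

```text
t 5.85 tcp [0.7814 0.2967 0.2729] F [-0.5  0.1 -1.6] w 0.108 gf 58.9
{'tx': 0.5, 'ty': -6.65, 'tz': 0.13, 'rx': -0.27, 'ry': 0.28, 'rz': -0.23} rows>= 1.1
{'tx': 0.49, 'ty': -7.62, 'tz': -0.39, 'rx': -0.27, 'ry': 0.28, 'rz': -0.23} rows>= 1.2
{'tx': 0.49, 'ty': -8.58, 'tz': -1.14, 'rx': -0.27, 'ry': 0.28, 'rz': -0.23} rows>= 1.4
{'tx': 0.48, 'ty': -9.17, 'tz': -2.14, 'rx': -0.27, 'ry': 0.28, 'rz': -0.23} rows>= 1.5
{'tx': 0.47, 'ty': -9.96, 'tz': -2.57, 'rx': -0.27, 'ry': 0.28, 'rz': -0.23} rows>= 1.6
```

```bash
python3 -m handwheel '[{"tx":0.2,"ty":-2,"tz":0,"rx":0,"ry":0,"rz":0,"jaw":1},{"tx":0.4,"ty":-4,"tz":0.1,"rx":-0.2,"ry":0.2,"rz":-0.2,"jaw":1},{"tx":0.5,"ty":-5.5,"tz":0.1,"rx":-0.3,"ry":0.3,"rz":-0.2,"jaw":1},{"tx":0.5,"ty":-6.6,"tz":0.1,"rx":-0.3,"ry":0.3,"rz":-0.2,"jaw":1},{"tx":0.5,"ty":-6.6,"tz":0.1,"rx":-0.3,"ry":0.3,"rz":-0.2,"jaw":1},{"tx":0.5,"ty":-6.6,"tz":0.1,"rx":-0.3,"ry":0.3,"rz":-0.2,"jaw":1}]' 60
python3 - <<'E'
from h import *
look('4.png')
s=manip.read_state();Rm=R.from_quat(s['ee_rot'],scalar_first=True).as_matrix()
Bm=Rm@toolR(PY,.7).T@binR(PY,.7)
print('expected tongue',tofp(s['ee_pos']+Bm@(np.array([.073,0,.097])-OFF)))
plan(hang(-.045,.004,.7),hang(-.034,.004,.7),hang(-.022,.006,.7),hang(-.012,.012,.7),hang(-.003,.012,.7))
E
```

```text
time: 6.6
ee_pos: [0.7238, 0.301, 0.2408]
ee_rot: [0.171, 0.671, 0.698, 0.179]
ft_force: [0.8, -0.3, -0.8]
gripper_width: 0.109
gripper_force: 58.9
top yellow 1585
 deepest [-0.0178  0.0043  0.019 ] max x -0.0159 y range -0.028 0.028
 top slat 112 [-0.0004  0.0028  0.005 ] 0.049335418042810414 [-0.00194292  0.00271518]
side yellow 1253
 deepest [-0.0219 -0.0022  0.0146] max x -0.0169 y range -0.031 0.029
 top slat 45 [0.0016 0.0048 0.0068] 0.048627681332358313 [-0.00940741  0.0047749 ]
expected tongue [-0.01692632 -0.00131269  0.01821938]
t 6.7 tcp [0.7238 0.3011 0.2406] F [-0.2 -0.5 -2.2] w 0.105 gf 58.9
{'tx': -0.14, 'ty': -0.07, 'tz': 0.02, 'rx': 0.06, 'ry': -0.09, 'rz': 0.03} rows>= 0.0
{'tx': -0.13, 'ty': -1.03, 'tz': -0.51, 'rx': 0.06, 'ry': -0.09, 'rz': 0.03} rows>= 0.2
{'tx': -0.13, 'ty': -1.99, 'tz': -1.26, 'rx': 0.06, 'ry': -0.09, 'rz': 0.03} rows>= 0.4
{'tx': -0.13, 'ty': -2.58, 'tz': -2.26, 'rx': 0.06, 'ry': -0.09, 'rz': 0.03} rows>= 0.5
{'tx': -0.13, 'ty': -3.37, 'tz': -2.7, 'rx': 0.06, 'ry': -0.09, 'rz': 0.03} rows>= 0.7
```

The measured and expected tongue positions agree within 1 mm, so I'll insert.

```bash
python3 -m handwheel '[{"tx":-0.1,"ty":-1,"tz":-0.5,"rx":0,"ry":0,"rz":0,"jaw":1},{"tx":-0.1,"ty":-1.5,"tz":-0.9,"rx":0,"ry":0,"rz":0,"jaw":1},{"tx":-0.1,"ty":-2,"tz":-1.3,"rx":0,"ry":0,"rz":0,"jaw":1},{"tx":-0.1,"ty":-2.6,"tz":-2.3,"rx":0,"ry":0,"rz":0,"jaw":1},{"tx":-0.1,"ty":-2.6,"tz":-2.3,"rx":0,"ry":0,"rz":0,"jaw":1},{"tx":-0.1,"ty":-3.4,"tz":-2.7,"rx":0,"ry":0,"rz":0,"jaw":1},{"tx":-0.1,"ty":-3.4,"tz":-2.7,"rx":0,"ry":0,"rz":0,"jaw":1},{"tx":-0.1,"ty":-3.4,"tz":-2.7,"rx":0,"ry":0,"rz":0,"jaw":1}]' 60
python3 - <<'E'
from h import *
look('5.png')
plan(hang(-.003,.012,.7),hang(-.002,.0065,.6),hang(-.001,.005,.45),hang(-.001,.004,.3),hang(-.001,.003,.15),hang(-.001,.002,.0),hang(-.001,.0,.0))
E
```

```text
time: 7.7
ee_pos: [0.6804, 0.2985, 0.2475]
ee_rot: [0.171, 0.671, 0.699, 0.179]
ft_force: [0.0, 0.2, -1.6]
gripper_width: 0.108
gripper_force: 58.9
top yellow 1511
 deepest [ 0.0259 -0.0022  0.0261] max x 0.0278 y range -0.028 0.028
 top slat 104 [-0.0006  0.0031  0.0052] 0.04921404142389371 [-0.00958136  0.00309059]
side yellow 1207
 deepest [0.0238 0.0017 0.0234] max x 0.0282 y range -0.03 0.031
 top slat 46 [0.0015 0.0049 0.0067] 0.04857504406994309 [-0.01038393  0.00487574]
t 7.8 tcp [0.6806 0.2984 0.2474] F [-0.6  0.5 -1.7] w 0.108 gf 58.9
{'tx': -0.03, 'ty': 0.11, 'tz': -0.02, 'rx': 0.01, 'ry': -0.08, 'rz': 0.06} rows>= 0.0
{'tx': -0.04, 'ty': 0.03, 'tz': 1.62, 'rx': 5.74, 'ry': -0.08, 'rz': 0.06} rows>= 0.5
{'tx': -0.04, 'ty': 0.05, 'tz': 3.54, 'rx': 14.33, 'ry': -0.07, 'rz': 0.07} rows>= 1.3
{'tx': -0.04, 'ty': -0.1, 'tz': 5.48, 'rx': 22.93, 'ry': -0.07, 'rz': 0.07} rows>= 2.1
{'tx': -0.04, 'ty': -0.52, 'tz': 7.38, 'rx': 31.52, 'ry': -0.06, 'rz': 0.08} rows>= 2.9
{'tx': -0.05, 'ty': -1.21, 'tz': 9.2, 'rx': 40.11, 'ry': -0.06, 'rz': 0.08} rows>= 3.7
{'tx': -0.05, 'ty': -1.3, 'tz': 9.37, 'rx': 40.11, 'ry': -0.06, 'rz': 0.08} rows>= 3.7
```

```bash
python3 -m handwheel '[{"tx":0,"ty":0.1,"tz":0.8,"rx":2.8,"ry":0,"rz":0,"jaw":1},{"tx":0,"ty":0,"tz":1.6,"rx":5.7,"ry":0,"rz":0,"jaw":1},{"tx":0,"ty":0,"tz":2.6,"rx":10,"ry":0,"rz":0,"jaw":1},{"tx":0,"ty":0,"tz":3.5,"rx":14.3,"ry":0,"rz":0,"jaw":1},{"tx":0,"ty":0,"tz":4.5,"rx":18.6,"ry":0,"rz":0,"jaw":1},{"tx":0,"ty":-0.1,"tz":5.5,"rx":23,"ry":0,"rz":0,"jaw":1},{"tx":0,"ty":-0.1,"tz":5.5,"rx":23,"ry":0,"rz":0,"jaw":1}]' 60
python3 - <<'E'
from h import *
plan(hang(-.001,.004,.3),hang(-.001,.003,.15),hang(-.001,.002,.0),hang(-.001,.0,.0))
E
```

```text
time: 8.68
ee_pos: [0.7071, 0.2983, 0.1969]
ee_rot: [0.034, 0.693, 0.719, 0.035]
ft_force: [-0.3, 0.1, -2.2]
gripper_width: 0.107
gripper_force: 58.9
t 8.68 tcp [0.7071 0.2983 0.1969] F [-0.3  0.1 -2.2] w 0.107 gf 58.9
{'tx': 0.08, 'ty': -0.09, 'tz': -0.2, 'rx': -0.15, 'ry': 0.0, 'rz': -0.03} rows>= 0.0
{'tx': 0.08, 'ty': 0.26, 'tz': 1.71, 'rx': 8.45, 'ry': -0.0, 'rz': -0.03} rows>= 0.8
{'tx': 0.08, 'ty': 0.35, 'tz': 3.66, 'rx': 17.04, 'ry': -0.0, 'rz': -0.03} rows>= 1.6
{'tx': 0.08, 'ty': 0.33, 'tz': 3.85, 'rx': 17.04, 'ry': -0.0, 'rz': -0.03} rows>= 1.6
```

```bash
python3 -m handwheel '[{"tx":0,"ty":0.1,"tz":0.9,"rx":4.3,"ry":0,"rz":0,"jaw":1},{"tx":0,"ty":0.2,"tz":1.7,"rx":8.5,"ry":0,"rz":0,"jaw":1},{"tx":0,"ty":0.3,"tz":2.7,"rx":13,"ry":0,"rz":0,"jaw":1},{"tx":0,"ty":0.3,"tz":3.6,"rx":17,"ry":0,"rz":0,"jaw":1},{"tx":0,"ty":0.3,"tz":3.85,"rx":17,"ry":0,"rz":0,"jaw":1},{"tx":0,"ty":0.3,"tz":3.85,"rx":17,"ry":0,"rz":0,"jaw":1}]' 60
python3 - <<'E'
from h import *
plan(hang(-.001,.0,.0))
look('6.png')
E
```

```text
time: 9.43
ee_pos: [0.7124, 0.3004, 0.161]
ee_rot: [-0.068, 0.689, 0.718, -0.07]
ft_force: [1.2, 0.8, -2.1]
gripper_width: 0.106
gripper_force: 59.1
t 9.43 tcp [0.7124 0.3004 0.161 ] F [ 1.2  0.8 -2.1] w 0.106 gf 59.1
{'tx': -0.11, 'ty': 0.2, 'tz': 0.18, 'rx': 0.23, 'ry': -0.02, 'rz': 0.14} rows>= 0.0
top yellow 58
 deepest [ 0.0147 -0.0224  0.0275] max x 0.0153 y range -0.058 -0.01
 top slat 13 [-0.0004  0.0028  0.0051] 0.05007733280443574 [0.03467952 0.00341083]
side yellow 949
 deepest [0.0158 0.0114 0.0262] max x 0.017 y range -0.017 0.029
 top slat 48 [0.0015 0.005  0.0067] 0.04818532490218472 [-0.00723129  0.00479693]
```

```bash
python3 -m handwheel '[{"tx":0,"ty":0.1,"tz":0.2,"rx":0,"ry":0,"rz":0,"jaw":1},{"tx":0,"ty":0.1,"tz":0.3,"rx":0,"ry":0,"rz":0,"jaw":1},{"tx":0,"ty":0.1,"tz":0.3,"rx":0,"ry":0,"rz":0,"jaw":1}]' 60
python3 - <<'E'
from h import *
plan(hang(-.001,.0,.0))
E
```

```text
time: 9.9
ee_pos: [0.7131, 0.3001, 0.1585]
ee_rot: [-0.069, 0.689, 0.718, -0.07]
ft_force: [1.9, -0.4, 4.1]
gripper_width: 0.112
gripper_force: 59.9
t 9.9 tcp [0.7131 0.3001 0.1585] F [ 1.9 -0.4  4.1] w 0.112 gf 59.9
{'tx': -0.08, 'ty': 0.08, 'tz': -0.05, 'rx': 0.17, 'ry': -0.06, 'rz': 0.11} rows>= 0.0
```

```bash
python3 -m handwheel '[{"tx":0,"ty":0,"tz":0,"rx":0,"ry":0,"rz":0,"jaw":0.7},{"tx":0,"ty":0,"tz":0,"rx":0,"ry":0,"rz":0,"jaw":0.5},{"tx":0,"ty":0,"tz":0,"rx":0,"ry":0,"rz":0,"jaw":0.5},{"tx":0,"ty":0,"tz":0,"rx":0,"ry":0,"rz":0,"jaw":0.4},{"tx":0,"ty":0,"tz":-2,"rx":0,"ry":0,"rz":0,"jaw":0.4},{"tx":0,"ty":0,"tz":-5,"rx":0,"ry":0,"rz":0,"jaw":0.4},{"tx":0,"ty":0,"tz":-9,"rx":0,"ry":0,"rz":0,"jaw":0.4},{"tx":0,"ty":-2,"tz":-14,"rx":-5,"ry":0,"rz":0,"jaw":0.4}]' 60
python3 - <<'E'
from h import *
look('7.png')
z=np.load('pics/top.npz'); P=tofp(cloud(z['d'],z['T'],z['K']));hsv=cv2.cvtColor(z['im'],cv2.COLOR_BGR2HSV)
m=(abs(hsv[...,0].astype(int)-26)<6)&(hsv[...,1]>120)&(abs(P[...,1])<.08)&(P[...,0]>-.2)&(P[...,0]<.05)&(P[...,2]>-.09)
q=P[m]; r=q[(q[:,2]<-.005)&(q[:,2]>-.03)]; print(len(r)); 
for lo in (-.14,-.12,-.1,-.08,-.05,-.03,0): k=q[(q[:,0]>lo)&(q[:,0]<lo+.015)]; print(lo,len(k),k.max(0).round(3) if len(k) else 0,np.median(k,0).round(3) if len(k) else 0)
cv2.imwrite('pics/v7.png',np.hstack([cv2.resize(z['im'][130:250,50:260],(420,240)),cv2.resize(cv2.imread('pics/side7.png')[60:220,220:400],(270,240))]))
E
```

```text
time: 10.9
ee_pos: [0.7221, 0.2991, 0.2949]
ee_rot: [-0.039, 0.692, 0.719, -0.042]
ft_force: [1.3, 0.4, 0.6]
gripper_width: 0.598
gripper_force: 0.0
top yellow 0
 top slat 0 0 0 0
side yellow 951
 deepest [0.0109 0.0015 0.0183] max x 0.0115 y range -0.023 0.029
 top slat 43 [0.0008 0.0048 0.0066] 0.04902053628554662 [-0.00106821  0.00439012]
0
-0.14 0 0 0
-0.12 0 0 0
-0.1 0 0 0
-0.08 0 0 0
-0.05 0 0 0
-0.03 0 0 0
0 0 0 0
```

View pics/v7.png

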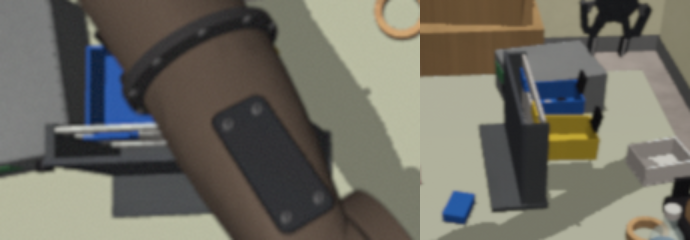

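The top view is blocked by the arm. The side crop shows the yellow bin hanging level at (572,137) beside the blue one (550,95), let go. Next is the brass coupling.

```bash
cat >> h.py <<'E'
CY=np.radians(-34.)
def downR(a):
    y=np.array([np.cos(a),np.sin(a),0]); z=np.array([0,0,-1.]); return np.stack([np.cross(y,z),y,z],1)
E
python3 -m handwheel '[{"tx":0,"ty":0,"tz":0,"rx":0,"ry":0,"rz":0,"jaw":0.4}]'
python3 -c "
from h import *
plan(([.62,.15,.34],downR(-.2)),([.50,-.20,.30],downR(CY)),([.49,-.23,.22],downR(CY)))"
```

```text
time: 11.12
ee_pos: [0.7208, 0.3003, 0.3003]
ee_rot: [-0.038, 0.692, 0.72, -0.039]
ft_force: [-0.5, -0.6, -1.3]
gripper_width: 0.603
gripper_force: 0.0
t 11.12 tcp [0.7208 0.3003 0.3003] F [-0.5 -0.6 -1.3] w 0.603 gf 0.0
{'tx': -14.61, 'ty': -11.05, 'tz': -2.81, 'rx': -6.22, 'ry': 0.67, 'rz': 13.78} rows>= 3.0
{'tx': -49.1, 'ty': -23.95, 'tz': 2.58, 'rx': -6.06, 'ry': 1.9, 'rz': 36.29} rows>= 8.8
{'tx': -52.06, 'ty': -24.2, 'tz': 10.65, 'rx': -6.06, 'ry': 1.9, 'rz': 36.29} rows>= 9.3
```

```bash
python3 -m handwheel '[{"tx":-5,"ty":-3.6,"tz":-1.5,"rx":-2,"ry":0,"rz":5,"jaw":0.4},{"tx":-10,"ty":-7.2,"tz":-2.8,"rx":-4,"ry":0.5,"rz":9,"jaw":0.4},{"tx":-15,"ty":-11,"tz":-2.8,"rx":-6,"ry":0.7,"rz":14,"jaw":0.4},{"tx":-20.5,"ty":-13,"tz":-2.4,"rx":-6,"ry":0.8,"rz":17,"jaw":0.4},{"tx":-26,"ty":-15,"tz":-2,"rx":-6,"ry":1,"rz":21,"jaw":0.4},{"tx":-31.5,"ty":-17,"tz":-1,"rx":-6,"ry":1.3,"rz":25,"jaw":0.4},{"tx":-37,"ty":-19.5,"tz":0,"rx":-6,"ry":1.5,"rz":29,"jaw":0.4},{"tx":-42,"ty":-22,"tz":1,"rx":-6,"ry":1.7,"rz":33,"jaw":0.4}]' 
python3 -m handwheel '[{"tx":0,"ty":0,"tz":0,"rx":0,"ry":0,"rz":0,"jaw":0.4},{"tx":0,"ty":0,"tz":0,"rx":0,"ry":0,"rz":0,"jaw":0.4}]' 
python3 -c "
from h import *
plan(([.49,-.235,.20],downR(CY)))"
```

```text
time: 12.12
ee_pos: [0.5167, -0.1308, 0.3113]
ee_rot: [-0.001, 0.87, 0.493, -0.003]
ft_force: [1.5, -0.5, -0.2]
gripper_width: 0.601
gripper_force: 0.0
time: 12.38
ee_pos: [0.5181, -0.1281, 0.3121]
ee_rot: [-0.001, 0.869, 0.495, -0.002]
ft_force: [0.5, -0.1, -1.0]
gripper_width: 0.602
gripper_force: 0.0
t 12.38 tcp [ 0.5181 -0.1281  0.3121] F [ 0.5 -0.1 -1. ] w 0.602 gf 0.0
{'tx': -10.61, 'ty': 3.09, 'tz': 11.22, 'rx': -0.25, 'ry': 0.12, 'rz': 3.29} rows>= 2.5
```

```bash
python3 -m handwheel '[{"tx":-4,"ty":1,"tz":3,"rx":0,"ry":0,"rz":1,"jaw":0.4},{"tx":-8,"ty":2,"tz":7,"rx":0,"ry":0,"rz":2,"jaw":0.4},{"tx":-10.6,"ty":3.1,"tz":11.2,"rx":-0.2,"ry":0.1,"rz":3.3,"jaw":0.4},{"tx":-10.6,"ty":3.1,"tz":11.2,"rx":-0.2,"ry":0.1,"rz":3.3,"jaw":0.4},{"tx":-10.6,"ty":3.1,"tz":11.2,"rx":-0.2,"ry":0.1,"rz":3.3,"jaw":0.4}]'
python3 - <<'E'
from h import *
for n in('top','wrist'):
    im,d,T,K=shot(n,n+'8.png'); P=cloud(d,T,K); hsv=cv2.cvtColor(im,cv2.COLOR_BGR2HSV)
    m=(abs(hsv[...,0].astype(int)-19)<9)&(hsv[...,1]>110)&(P[...,2]>.047)&(P[...,2]<.066)&(abs(P[...,0]-.515)<.04)&(abs(P[...,1]+.255)<.04)
    q=P[m]; print(n,len(q))
    if len(q)>10: print(np.median(q,0),cv2.minEnclosingCircle((q[:,:2]*1000).astype(np.float32)),q.min(0),q.max(0))
    if n=='top':
        m=(abs(hsv[...,0].astype(int)-26)<6)&(hsv[...,1]>120); Q=tofp(P); q=Q[m&(abs(Q[...,1])<.1)&(abs(Q[...,0]+.06)<.12)&(Q[...,2]>-.1)]
        t=q[(q[:,0]>.003)]; r=q[(q[:,2]<-.01)&(q[:,2]>-.026)]; f=q[(q[:,2]<-.05)]
        print('bin tongue',len(t),np.median(t,0),'rim',cv2.minAreaRect((r[:,:2]*1000).astype(np.float32)),'floor',np.median(f,0),f.min(0),f.max(0))
plan()
E
```

```text
time: 13.0
ee_pos: [0.4917, -0.2335, 0.2013]
ee_rot: [0.0, 0.882, 0.471, 0.001]
ft_force: [0.2, 0.2, -0.1]
gripper_width: 0.597
gripper_force: 0.0
top 39
[ 0.51908114 -0.2496094   0.05504948] ((516.8256225585938, -252.62998962402344), 12.23581600189209) [ 0.50459075 -0.25837662  0.04741746] [ 0.52770161 -0.24201453  0.05998189]
bin tongue 78 [0.00890273 0.00087779 0.02332768] rim ((-58.11789321899414, -0.6826095581054688), (126.41921997070312, 100.56571960449219), 0.42063775658607483) floor [-0.07119014 -0.0087264  -0.06800253] [-0.11865233 -0.04881205 -0.07797544] [-0.01963295  0.04981876 -0.05006542]
wrist 898
[ 0.51776463 -0.25260981  0.05476737] ((517.63720703125, -253.64378356933594), 13.779959678649902) [ 0.50411413 -0.26742316  0.04703217] [ 0.53109459 -0.24026611  0.05701631]
t 13.1 tcp [ 0.492  -0.2337  0.2022] F [-0.7  0.7 -0.1] w 0.6 gf 0.0
```

View pics/wrist8.png

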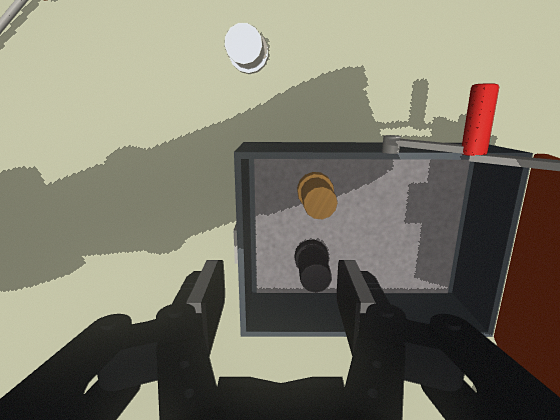

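The wrist view shows the brass coupling (gold, 318,200) beside the black one (314,275). The white one (245,45) is outside the case. The red knob is at (480,120). The gold one inside the case is the one meant.

```bash
python3 -c "
from h import *
plan(([.5176,-.2536,.14],downR(CY)),([.5176,-.2536,.046],downR(CY)))
z=np.load('pics/wrist.npz');im,P=z['im'],cloud(z['d'],z['T'],z['K']);h=cv2.cvtColor(im,cv2.COLOR_BGR2HSV)
m=((h[...,0]<4)|(h[...,0]>174))&(h[...,1]>170)&(P[...,2]>.09)
m[:, 505:]=0
q=P[m];c=q.mean(0);v=np.linalg.svd(q-c)[2][0];t=(q-c)@v;print('knob',len(q),c,v,t.min(),t.max(),q.max(0),q.min(0)); print('ends',c+v*t.min(),c+v*t.max())
"
```

```text
t 13.1 tcp [ 0.492  -0.2337  0.2022] F [-0.7  0.7 -0.1] w 0.6 gf 0.0
{'tx': -0.23, 'ty': 3.22, 'tz': 6.23, 'rx': 0.16, 'ry': -0.05, 'rz': 0.16} rows>= 1.1
{'tx': -0.24, 'ty': 3.19, 'tz': 15.63, 'rx': 0.16, 'ry': -0.05, 'rz': 0.16} rows>= 2.6
knob 1890 [ 0.62247736 -0.24114575  0.12226197] [-0.55348013 -0.83285017  0.00451016] -0.01891372046784795 0.020762145832716867 [ 0.63830147 -0.22355477  0.12623846] [ 0.60748071 -0.26135347  0.11340649]
ends [ 0.63294573 -0.22539346  0.12217667] [ 0.61098593 -0.25843751  0.12235561]
```

```bash
python3 -m handwheel '[{"tx":-0.2,"ty":1.6,"tz":2,"rx":0.1,"ry":0,"rz":0.2,"jaw":0.4},{"tx":-0.2,"ty":3.2,"tz":5,"rx":0.1,"ry":0,"rz":0.2,"jaw":0.4},{"tx":-0.2,"ty":3.2,"tz":6.2,"rx":0.1,"ry":0,"rz":0.2,"jaw":0.4},{"tx":-0.2,"ty":3.2,"tz":9.5,"rx":0.1,"ry":0,"rz":0.2,"jaw":0.4},{"tx":-0.2,"ty":3.2,"tz":13,"rx":0.1,"ry":0,"rz":0.2,"jaw":0.4},{"tx":-0.2,"ty":3.2,"tz":15.6,"rx":0.1,"ry":0,"rz":0.2,"jaw":0.4},{"tx":-0.2,"ty":3.2,"tz":15.6,"rx":0.1,"ry":0,"rz":0.2,"jaw":0.4},{"tx":-0.2,"ty":3.2,"tz":15.6,"rx":0.1,"ry":0,"rz":0.2,"jaw":0.5}]' 40
python3 -m handwheel '[{"tx":0,"ty":0,"tz":0,"rx":0,"ry":0,"rz":0,"jaw":1},{"tx":0,"ty":0,"tz":0,"rx":0,"ry":0,"rz":0,"jaw":1},{"tx":0,"ty":0,"tz":0,"rx":0,"ry":0,"rz":0,"jaw":1},{"tx":0,"ty":0,"tz":0,"rx":0,"ry":0,"rz":0,"jaw":1}]' 40
python3 -c "
from h import *
plan(([.5176,-.2536,.046],downR(CY)))"
```

```text
time: 14.1
ee_pos: [0.5168, -0.2549, 0.0466]
ee_rot: [0.0, 0.884, 0.468, 0.0]
ft_force: [-0.6, 0.0, -0.0]
gripper_width: 0.501
gripper_force: 0.0
time: 14.6
ee_pos: [0.5168, -0.2553, 0.0468]
ee_rot: [0.001, 0.884, 0.468, 0.0]
ft_force: [-0.3, 1.2, 6.2]
gripper_width: 0.31
gripper_force: 39.0
t 14.6 tcp [ 0.5168 -0.2553  0.0468] F [-0.3  1.2  6.2] w 0.31 gf 39.0
{'tx': 0.18, 'ty': -0.03, 'tz': 0.08, 'rx': 0.1, 'ry': -0.01, 'rz': -0.22} rows>= 0.0
```

```bash
python3 -c "
from h import *
b=np.array([np.cos(PY),np.sin(PY),0]);c=FP-.064*b; print(c)
Rf=downR(PY-np.pi)
plan(([.5168,-.2553,.16],None),([.50,-.20,.27],None),([.60,.12,.30],downR(-.25)),([c[0],c[1],.28],Rf),([c[0],c[1],.131],Rf))"
```

```text
[0.65395283 0.29815682 0.15      ]
t 14.6 tcp [ 0.5168 -0.2553  0.0468] F [-0.3  1.2  6.2] w 0.31 gf 39.0
{'tx': -0.0, 'ty': 0.02, 'tz': -11.32, 'rx': 0.0, 'ry': 0.0, 'rz': 0.0} rows>= 1.8
{'tx': 3.63, 'ty': -4.46, 'tz': -22.32, 'rx': 0.0, 'ry': 0.0, 'rz': 0.0} rows>= 3.7
{'tx': 35.71, 'ty': -14.18, 'tz': -25.34, 'rx': 0.1, 'ry': 0.01, 'rz': -19.89} rows>= 7.4
{'tx': 53.48, 'ty': -19.74, 'tz': -23.34, 'rx': 0.1, 'ry': 0.03, 'rz': -36.42} rows>= 9.9
{'tx': 53.48, 'ty': -19.76, 'tz': -8.44, 'rx': 0.1, 'ry': 0.03, 'rz': -36.42} rows>= 9.2
```

```bash
python3 -m handwheel '[{"tx":0,"ty":0,"tz":-4,"rx":0,"ry":0,"rz":0,"jaw":1},{"tx":0,"ty":0,"tz":-9,"rx":0,"ry":0,"rz":0,"jaw":1},{"tx":0.5,"ty":-0.5,"tz":-14,"rx":0,"ry":0,"rz":0,"jaw":1},{"tx":3,"ty":-2.5,"tz":-19,"rx":0,"ry":0,"rz":0,"jaw":1},{"tx":6.5,"ty":-5,"tz":-22,"rx":0,"ry":0,"rz":-3,"jaw":1},{"tx":12,"ty":-7,"tz":-24,"rx":0,"ry":0,"rz":-7,"jaw":1},{"tx":17.5,"ty":-9,"tz":-25,"rx":0,"ry":0,"rz":-11,"jaw":1},{"tx":23,"ty":-11,"tz":-25,"rx":0,"ry":0,"rz":-14,"jaw":1}]' 40
python3 -m handwheel '[{"tx":0,"ty":0,"tz":0,"rx":0,"ry":0,"rz":0,"jaw":1},{"tx":0,"ty":0,"tz":0,"rx":0,"ry":0,"rz":0,"jaw":1}]' 40
python3 -c "
from h import *
c=[.654,.2982];Rf=downR(PY-np.pi)
plan(([.60,.12,.30],downR(-.25)),([c[0],c[1],.28],Rf),([c[0],c[1],.131],Rf))"
```

```text
time: 15.6
ee_pos: [0.555, -0.0013, 0.2974]
ee_rot: [0.001, 0.82, 0.573, 0.001]
ft_force: [0.7, -1.1, -0.2]
gripper_width: 0.315
gripper_force: 39.7
time: 15.85
ee_pos: [0.5543, -0.0034, 0.2955]
ee_rot: [0.0, 0.82, 0.572, -0.0]
ft_force: [0.2, -0.8, -1.5]
gripper_width: 0.318
gripper_force: 39.7
t 15.85 tcp [ 0.5543 -0.0034  0.2955] F [ 0.2 -0.8 -1.5] w 0.318 gf 39.7
{'tx': 13.16, 'ty': 0.03, 'tz': -0.46, 'rx': -0.01, 'ry': 0.05, 'rz': -5.89} rows>= 2.1
{'tx': 31.75, 'ty': -1.06, 'tz': 1.53, 'rx': -0.02, 'ry': 0.05, 'rz': -22.42} rows>= 5.1
{'tx': 31.76, 'ty': -1.06, 'tz': 16.43, 'rx': -0.02, 'ry': 0.05, 'rz': -22.42} rows>= 5.7
```

```bash
python3 -m handwheel '[{"tx":5.5,"ty":0,"tz":-0.3,"rx":0,"ry":0,"rz":-3.5,"jaw":1},{"tx":11,"ty":0,"tz":-0.5,"rx":0,"ry":0,"rz":-7,"jaw":1},{"tx":16.5,"ty":-0.2,"tz":0,"rx":0,"ry":0,"rz":-11,"jaw":1},{"tx":22,"ty":-0.5,"tz":0.5,"rx":0,"ry":0,"rz":-15,"jaw":1},{"tx":27,"ty":-0.8,"tz":1,"rx":0,"ry":0,"rz":-19,"jaw":1},{"tx":31.7,"ty":-1.1,"tz":1.5,"rx":0,"ry":0,"rz":-22.4,"jaw":1},{"tx":31.7,"ty":-1.1,"tz":1.5,"rx":0,"ry":0,"rz":-22.4,"jaw":1},{"tx":31.7,"ty":-1.1,"tz":1.5,"rx":0,"ry":0,"rz":-22.4,"jaw":1}]' 40
python3 -c "
from h import *
c=[.654,.2982];Rf=downR(PY-np.pi)
plan(([c[0],c[1],.131],Rf))"
```

```text
time: 16.85
ee_pos: [0.6545, 0.296, 0.2797]
ee_rot: [0.0, 0.695, 0.719, -0.001]
ft_force: [0.1, -0.5, -2.1]
gripper_width: 0.315
gripper_force: 39.9
t 16.85 tcp [0.6545 0.296  0.2797] F [ 0.1 -0.5 -2.1] w 0.315 gf 39.9
{'tx': 0.25, 'ty': -0.03, 'tz': 14.87, 'rx': -0.05, 'ry': 0.09, 'rz': -0.18} rows>= 2.4
```

```bash
python3 -m handwheel '[{"tx":0.2,"ty":0,"tz":3,"rx":0,"ry":0,"rz":0,"jaw":1},{"tx":0.2,"ty":0,"tz":6,"rx":0,"ry":0,"rz":0,"jaw":1},{"tx":0.2,"ty":0,"tz":9,"rx":0,"ry":0,"rz":0,"jaw":1},{"tx":0.2,"ty":0,"tz":12,"rx":0,"ry":0,"rz":0,"jaw":1},{"tx":0.2,"ty":0,"tz":14,"rx":0,"ry":0,"rz":0,"jaw":1},{"tx":0.2,"ty":0,"tz":14.7,"rx":0,"ry":0,"rz":0,"jaw":1},{"tx":0.2,"ty":0,"tz":14.9,"rx":0,"ry":0,"rz":0,"jaw":1},{"tx":0.2,"ty":0,"tz":14.9,"rx":0,"ry":0,"rz":0,"jaw":1}]' 40
```

```text
time: 17.85
ee_pos: [0.6545, 0.3002, 0.1322]
ee_rot: [0.0, 0.694, 0.72, 0.001]
ft_force: [4.2, -1.8, 0.0]
gripper_width: 0.315
gripper_force: 40.0
```

```bash
python3 -m handwheel '[{"tx":0,"ty":0,"tz":0,"rx":0,"ry":0,"rz":0,"jaw":0.6},{"tx":0,"ty":0,"tz":0,"rx":0,"ry":0,"rz":0,"jaw":0.5},{"tx":0,"ty":0,"tz":0,"rx":0,"ry":0,"rz":0,"jaw":0.5},{"tx":0,"ty":0,"tz":-1,"rx":0,"ry":0,"rz":0,"jaw":0.5},{"tx":0,"ty":0,"tz":-3,"rx":0,"ry":0,"rz":0,"jaw":0.5},{"tx":0,"ty":0,"tz":-6,"rx":0,"ry":0,"rz":0,"jaw":0.5},{"tx":0,"ty":0,"tz":-10,"rx":0,"ry":0,"rz":0,"jaw":0.5},{"tx":0,"ty":0,"tz":-15,"rx":0,"ry":0,"rz":0,"jaw":0.5}]' 40
python3 -m handwheel '[{"tx":0,"ty":0,"tz":0,"rx":0,"ry":0,"rz":0,"jaw":0.8}]' 40
python3 -c "
from h import *
a=shot('wrist','wrist9.png');shot('side','side9.png');plan(([.58,.1,.32],downR(-.3)))
P=tofp(cloud(*a[1:]));h=cv2.cvtColor(a[0],cv2.COLOR_BGR2HSV)
m=(abs(h[...,0].astype(int)-19)<9)&(h[...,1]>90)&(abs(P[...,0]+.064)<.045)&(abs(P[...,1])<.04)&(P[...,2]<-.0)&(P[...,2]>-.03)
print(m.sum(),np.median(P[m],0))
cv2.imwrite('pics/v9.png',np.hstack([cv2.resize(a[0],(400,300)),cv2.resize(cv2.imread('pics/side9.png')[70:190,240:400],(400,300))]))"
```

```text
time: 18.85
ee_pos: [0.6526, 0.3002, 0.2827]
ee_rot: [-0.001, 0.693, 0.721, -0.001]
ft_force: [1.1, 0.5, -0.3]
gripper_width: 0.498
gripper_force: 0.0
time: 18.98
ee_pos: [0.6545, 0.3021, 0.2874]
ee_rot: [0.0, 0.693, 0.721, 0.004]
ft_force: [-0.5, 1.1, -0.1]
gripper_width: 0.302
gripper_force: 0.0
t 19.07 tcp [0.6533 0.3006 0.2823] F [-0.2 -0.6 -0.3] w 0.204 gf 0.0
{'tx': -19.76, 'ty': -8.1, 'tz': -3.79, 'rx': 0.01, 'ry': -0.05, 'rz': 19.4} rows>= 3.5
889 [-0.06649267 -0.00532472 -0.0186363 ]
```

View pics/v9.png

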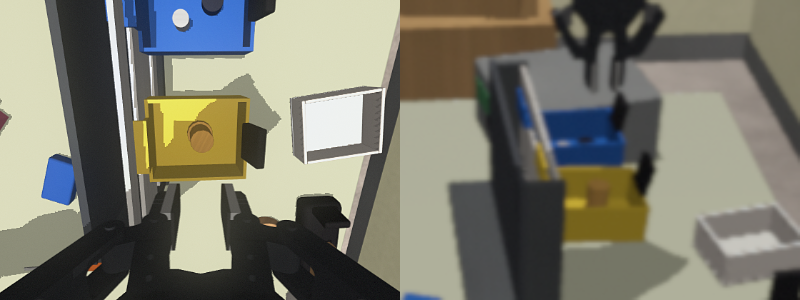

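Both views show the brass coupling standing in the hung yellow bin, at wrist-half (200,137) and side-half (598,195). Next I'll measure the lid and plan the push on the knob.

```bash
cat >> h.py <<'E'
CY=np.radians(-33.8); cx=np.array([np.cos(CY),np.sin(CY),0]); cy=np.array([-cx[1],cx[0],0]); Z=np.array([0,0,1.])
KN=np.array([.6258,-.2362,.119]); pd=.77*cx-.64*Z; RK=toolR(CY+np.pi,1.0)
E
python3 - <<'E'
from h import *
z=np.load('pics/side.npz');P=cloud(z['d'],z['T'],z['K']);h=cv2.cvtColor(z['im'],cv2.COLOR_BGR2HSV)
m=(abs(h[...,0].astype(int)-7)<7)&(h[...,1]>180)&(P[...,2]>.06);m[:,:300]=0;m[:,380:]=0;m[:230]=0
m=cv2.erode(m.astype(np.uint8),np.ones((3,3)))>0
q=P[m];c=q.mean(0);n=np.linalg.svd(q-c,full_matrices=False)[2][2];n*=np.sign(n[0]);print(len(q),'n',n,'yaw',np.degrees(np.arctan2(n[1],n[0])),'theta',np.pi/2-np.arcsin(n[2]))
w=np.cross(n,cy);w*=np.sign(w[2]);a=q@cy;b=q@w
print('cy',np.percentile(a,[1,99]),'w',np.percentile(b,[.5,99.5]),'off',c@n)
ym=(np.percentile(a,1)+np.percentile(a,99))/2; top=np.percentile(b,99.5)
# point on outer face at free edge and lid_edge
A=np.stack([n,cy,w]); 
for back in (0,.025,.22): print(back,np.linalg.solve(A,[c@n,ym,top-back]))
d=RK[:,2]; g=lambda s:(KN+s*pd-.022*d,RK)
plan(([.55,.05,.32],downR(-.4)),g(-.05),g(-.007))
E
```

```text
3833 n [ 0.78627817 -0.53072931  0.31637485] yaw -34.01892672744913 theta 1.2488907236659816
cy [-0.03896392  0.10821419] w [-0.15187242  0.05700726] off 0.7190224171477125
0 [ 0.57118211 -0.34070549  0.28160267]
0.025 [ 0.57775476 -0.3451055   0.25788667]
0.22 [ 0.62902144 -0.37942555  0.07290191]
t 19.07 tcp [0.6533 0.3006 0.2823] F [-0.2 -0.6 -0.3] w 0.204 gf 0.0
{'tx': -24.64, 'ty': -11.29, 'tz': -3.79, 'rx': 0.01, 'ry': -0.05, 'rz': 25.13} rows>= 4.4
{'tx': -50.35, 'ty': -9.22, 'tz': 11.55, 'rx': -44.28, 'ry': -14.44, 'rz': 34.02} rows>= 8.4
{'tx': -52.3, 'ty': -6.54, 'tz': 14.31, 'rx': -44.28, 'ry': -14.44, 'rz': 34.02} rows>= 8.7
```

```bash
python3 -m handwheel '[{"tx":-5,"ty":-2,"tz":-1.5,"rx":0,"ry":0,"rz":5,"jaw":1},{"tx":-10,"ty":-4.5,"tz":-3,"rx":0,"ry":0,"rz":10,"jaw":1},{"tx":-15,"ty":-7,"tz":-3.8,"rx":0,"ry":0,"rz":15,"jaw":1},{"tx":-20,"ty":-9,"tz":-3.8,"rx":0,"ry":0,"rz":20,"jaw":1},{"tx":-24.6,"ty":-11.3,"tz":-3.8,"rx":-6,"ry":-2,"rz":25,"jaw":1},{"tx":-30,"ty":-13,"tz":-2.5,"rx":-14,"ry":-5,"rz":28,"jaw":1},{"tx":-35,"ty":-14,"tz":-1,"rx":-22,"ry":-8,"rz":30,"jaw":1},{"tx":-35,"ty":-14,"tz":-1,"rx":-22,"ry":-8,"rz":30,"jaw":1}]' 40
python3 - <<'E'
from h import *
d=RK[:,2]; g=lambda s:(KN+s*pd-.022*d,RK)
plan(g(-.09),g(-.04),g(-.007))
E
```

```text
time: 20.08
ee_pos: [0.5208, -0.0585, 0.2868]
ee_rot: [0.18, 0.842, 0.502, 0.083]
ft_force: [0.7, 0.3, 1.1]
gripper_width: 0.003
gripper_force: 0.0
t 20.07 tcp [ 0.5208 -0.0585  0.2868] F [0.7 0.3 1.1] w 0.003 gf 0.0
{'tx': -9.38, 'ty': 4.76, 'tz': 12.7, 'rx': -23.0, 'ry': -0.89, 'rz': 5.45} rows>= 2.6
{'tx': -9.58, 'ty': 7.06, 'tz': 17.14, 'rx': -23.0, 'ry': -0.89, 'rz': 5.45} rows>= 3.3
{'tx': -9.71, 'ty': 8.58, 'tz': 20.07, 'rx': -23.0, 'ry': -0.89, 'rz': 5.45} rows>= 3.8
```

```bash
python3 -m handwheel '[{"tx":-3,"ty":1.5,"tz":3,"rx":-8,"ry":0,"rz":2,"jaw":1},{"tx":-6,"ty":3,"tz":7,"rx":-16,"ry":-0.5,"rz":4,"jaw":1},{"tx":-9.4,"ty":4.8,"tz":12,"rx":-23,"ry":-0.9,"rz":5.5,"jaw":1},{"tx":-9.6,"ty":7,"tz":16,"rx":-23,"ry":-0.9,"rz":5.5,"jaw":1},{"tx":-9.6,"ty":7,"tz":16,"rx":-23,"ry":-0.9,"rz":5.5,"jaw":1},{"tx":-9.6,"ty":7,"tz":16,"rx":-23,"ry":-0.9,"rz":5.5,"jaw":1}]' 40
python3 - <<'E'
from h import *
d=RK[:,2]; g=lambda s:(KN+s*pd-.022*d,RK)
plan(g(-.012),g(0),g(.02),g(.025))
im,dd,T,K=shot('wrist','wrist10.png'); P=cloud(dd,T,K);h=cv2.cvtColor(im,cv2.COLOR_BGR2HSV)
m=((h[...,0]<4)|(h[...,0]>174))&(h[...,1]>170)&(abs(P[...,0]-.62)<.04)&(abs(P[...,1]+.24)<.04)&(P[...,2]>.09)
q=P[m];print(len(q))
s=manip.read_state();R0=R.from_quat(s['ee_rot'],scalar_first=True).as_matrix()
if len(q)>20:
  print(np.median(q,0)); t=(q-s['ee_pos'])@R0; print('tool frame cm',np.percentile(t,[2,50,98],axis=0)*100)
E
```

```text
time: 20.82
ee_pos: [0.5923, -0.203, 0.1737]
ee_rot: [0.343, 0.811, 0.433, 0.189]
ft_force: [0.8, -1.1, 0.7]
gripper_width: -0.004
gripper_force: 0.0
t 20.82 tcp [ 0.5923 -0.203   0.1737] F [ 0.8 -1.1  0.7] w -0.004 gf 0.0
{'tx': -0.93, 'ty': -0.81, 'tz': 3.72, 'rx': 0.35, 'ry': -0.57, 'rz': -0.22} rows>= 0.6
{'tx': -0.94, 'ty': -0.73, 'tz': 4.92, 'rx': 0.35, 'ry': -0.57, 'rz': -0.22} rows>= 0.8
{'tx': -0.96, 'ty': -0.59, 'tz': 6.92, 'rx': 0.35, 'ry': -0.57, 'rz': -0.22} rows>= 1.1
{'tx': -0.97, 'ty': -0.55, 'tz': 7.42, 'rx': 0.35, 'ry': -0.57, 'rz': -0.22} rows>= 1.2
627
[ 0.62686773 -0.23215235  0.12197463]
tool frame cm [[-1.79814429 -1.04268084  6.3461614 ]
 [-0.48414814 -0.42026839  6.52788223]
 [ 0.43635638  0.23124954  6.96584569]]
```

View pics/wrist10.png

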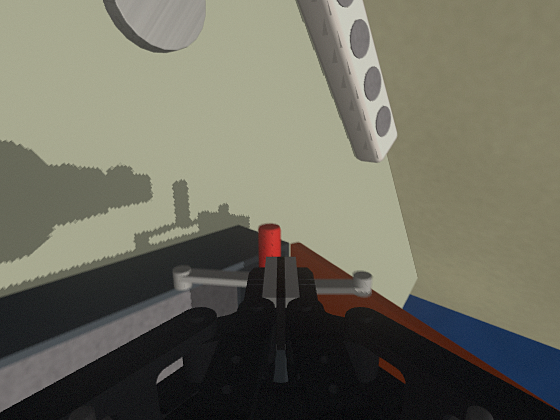

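The wrist view shows the red knob (270,240) straight ahead of the shut fingertips (282,265), clear of the stay link at (270,283).

```bash
python3 -m handwheel '[{"tx":-0.5,"ty":-0.5,"tz":1.5,"rx":0,"ry":0,"rz":0,"jaw":1},{"tx":-0.9,"ty":-0.6,"tz":3,"rx":0,"ry":0,"rz":0,"jaw":1},{"tx":-0.9,"ty":-0.6,"tz":4,"rx":0,"ry":0,"rz":0,"jaw":1},{"tx":-0.9,"ty":-0.6,"tz":4.6,"rx":0,"ry":0,"rz":0,"jaw":1},{"tx":-0.9,"ty":-0.5,"tz":5.2,"rx":0,"ry":0,"rz":0,"jaw":1},{"tx":-0.9,"ty":-0.5,"tz":5.8,"rx":0,"ry":0,"rz":0,"jaw":1},{"tx":-0.9,"ty":-0.5,"tz":6.4,"rx":0,"ry":0,"rz":0,"jaw":1},{"tx":-0.9,"ty":-0.5,"tz":6.4,"rx":0,"ry":0,"rz":0,"jaw":1}]' 40
python3 - <<'E'
from h import *
plan()
for n in('top','wrist'):
  im,dd,T,K=shot(n,n+'11.png'); P=cloud(dd,T,K);h=cv2.cvtColor(im,cv2.COLOR_BGR2HSV)
  m=((h[...,0]<4)|(h[...,0]>174))&(h[...,1]>170)&(abs(P[...,0]-.63)<.05)&(abs(P[...,1]+.24)<.05)&(P[...,2]>.06)
  q=P[m];print(n,len(q),np.median(q,0) if len(q) else 0, q.max(0) if len(q) else 0)
E
```

```text
time: 21.88
ee_pos: [0.6215, -0.2343, 0.1259]
ee_rot: [0.343, 0.812, 0.433, 0.188]
ft_force: [0.4, 0.5, 0.6]
gripper_width: -0.0
gripper_force: 0.0
t 21.88 tcp [ 0.6215 -0.2343  0.1259] F [0.4 0.5 0.6] w -0.0 gf 0.0
top 0 0 0
wrist 288 [ 0.6415118  -0.23477952  0.11007933] [ 0.64989922 -0.19377356  0.20813541]
```

```bash
python3 -m handwheel '[{"tx":0,"ty":0,"tz":0.4,"rx":0,"ry":0,"rz":0,"jaw":1},{"tx":0,"ty":0,"tz":0.6,"rx":0,"ry":0,"rz":0,"jaw":1},{"tx":0,"ty":0,"tz":0.6,"rx":0,"ry":0,"rz":0,"jaw":1},{"tx":0,"ty":0,"tz":-2,"rx":0,"ry":0,"rz":0,"jaw":1},{"tx":0,"ty":0,"tz":-6,"rx":0,"ry":0,"rz":0,"jaw":1},{"tx":0,"ty":-2,"tz":-11,"rx":8,"ry":0,"rz":0,"jaw":1},{"tx":0,"ty":-4,"tz":-15,"rx":16,"ry":0,"rz":0,"jaw":1},{"tx":0,"ty":-6,"tz":-18,"rx":24,"ry":0,"rz":0,"jaw":1}]' 40
python3 -m handwheel '[{"tx":0,"ty":0,"tz":0,"rx":0,"ry":0,"rz":0,"jaw":1}]' 40
python3 - <<'E'
from h import *
im,dd,T,K=shot('top','top12.png'); P=cloud(dd,T,K);h=cv2.cvtColor(im,cv2.COLOR_BGR2HSV)
m=((h[...,0]<5)|(h[...,0]>174))&(h[...,1]>140)&(abs(P[...,0]-.63)<.05)&(abs(P[...,1]+.24)<.05)&(P[...,2]>.06)
q=P[m];print(len(q),np.median(q,0) if len(q) else 0)
E=np.array([.5778,-.345,.258])
Rd=downR(CY)
A=E+.06*cx; print(A)
plan(([.58,-.20,.42],Rd),([A[0],A[1],.42],Rd),([A[0],A[1],.28],Rd))
E
```

```text
time: 22.98
ee_pos: [0.521, -0.1978, 0.1879]
ee_rot: [0.28, 0.845, 0.441, 0.112]
ft_force: [-0.1, -0.7, -0.0]
gripper_width: -0.001
gripper_force: 0.0
time: 23.1
ee_pos: [0.5218, -0.1982, 0.1884]
ee_rot: [0.281, 0.845, 0.44, 0.113]
ft_force: [0.3, -0.3, -0.1]
gripper_width: -0.004
gripper_force: 0.0
52 [ 0.63578345 -0.25313639  0.10544696]
[ 0.62765907 -0.37837774  0.258     ]
t 23.15 tcp [ 0.5222 -0.1984  0.188 ] F [-1.  -1.  -0.2] w -0.004 gf 0.0
{'tx': 1.93, 'ty': 17.36, 'tz': -16.32, 'rx': 35.15, 'ry': 3.85, 'rz': -1.09} rows>= 3.8
{'tx': -9.69, 'ty': 28.69, 'tz': -7.51, 'rx': 35.15, 'ry': 3.85, 'rz': -1.09} rows>= 5.0
{'tx': -8.88, 'ty': 20.63, 'tz': 3.91, 'rx': 35.15, 'ry': 3.85, 'rz': -1.09} rows>= 3.6
```

```bash
python3 -m handwheel '[{"tx":0,"ty":2,"tz":-5,"rx":6,"ry":0,"rz":0,"jaw":1},{"tx":0.5,"ty":6,"tz":-10,"rx":14,"ry":1,"rz":0,"jaw":1},{"tx":1,"ty":10.5,"tz":-14.5,"rx":23,"ry":2,"rz":-0.5,"jaw":1},{"tx":1.9,"ty":16,"tz":-17,"rx":32,"ry":3,"rz":-1,"jaw":1},{"tx":0,"ty":20,"tz":-14.5,"rx":35,"ry":3.8,"rz":-1,"jaw":1},{"tx":-4,"ty":23.5,"tz":-11.5,"rx":35,"ry":3.8,"rz":-1,"jaw":1},{"tx":-8,"ty":27,"tz":-8.8,"rx":35,"ry":3.8,"rz":-1,"jaw":1},{"tx":-9.7,"ty":28.7,"tz":-7.5,"rx":35,"ry":3.8,"rz":-1,"jaw":1}]' 40
python3 -m handwheel '[{"tx":0,"ty":0,"tz":0,"rx":0,"ry":0,"rz":0,"jaw":1},{"tx":0,"ty":0,"tz":0,"rx":0,"ry":0,"rz":0,"jaw":1}]' 40
python3 - <<'E'
from h import *
E=np.array([.5778,-.345,.258]); Rd=downR(CY); A=E+.06*cx
plan(([A[0],A[1],.28],Rd))
E
```

```text
time: 24.15
ee_pos: [0.6269, -0.3841, 0.4172]
ee_rot: [0.002, 0.885, 0.466, -0.005]
ft_force: [1.3, -0.0, -0.8]
gripper_width: 0.003
gripper_force: 0.0
time: 24.4
ee_pos: [0.6269, -0.3801, 0.4164]
ee_rot: [0.0, 0.884, 0.468, -0.004]
ft_force: [0.6, 0.3, -0.4]
gripper_width: 0.003
gripper_force: 0.0
t 24.4 tcp [ 0.6269 -0.3801  0.4164] F [ 0.6  0.3 -0.4] w 0.003 gf 0.0
{'tx': 0.28, 'ty': 0.01, 'tz': 13.64, 'rx': -0.19, 'ry': 0.38, 'rz': -0.39} rows>= 2.2
```

```bash
python3 -m handwheel '[{"tx":0.2,"ty":0,"tz":4,"rx":0,"ry":0.2,"rz":0,"jaw":1},{"tx":0.3,"ty":0,"tz":8,"rx":-0.2,"ry":0.4,"rz":-0.4,"jaw":1},{"tx":0.3,"ty":0,"tz":12,"rx":-0.2,"ry":0.4,"rz":-0.4,"jaw":1},{"tx":0.3,"ty":0,"tz":13.6,"rx":-0.2,"ry":0.4,"rz":-0.4,"jaw":1},{"tx":0.3,"ty":-1.5,"tz":13.6,"rx":-0.2,"ry":0.4,"rz":-0.4,"jaw":1},{"tx":0.3,"ty":-3,"tz":13.6,"rx":-0.2,"ry":0.4,"rz":-0.4,"jaw":1},{"tx":0.3,"ty":-3.8,"tz":13.6,"rx":-0.2,"ry":0.4,"rz":-0.4,"jaw":1},{"tx":0.3,"ty":-3.8,"tz":13.6,"rx":-0.2,"ry":0.4,"rz":-0.4,"jaw":1}]' 40
python3 - <<'E'
from h import *
E=np.array([.5778,-.345,.280]); Rd=downR(CY)
f=lambda t:(E+(.012+.052-.195*np.cos(t)+.01*np.sin(t))*cx+(.195*np.sin(t)+.01*np.cos(t)-.188)*Z,Rd)
plan(*[f(t) for t in (1.25,1.1,.95,.8,.65,.5)])
E
```

```text
time: 25.4
ee_pos: [0.5975, -0.3547, 0.2836]
ee_rot: [0.001, 0.881, 0.474, 0.003]
ft_force: [1.0, -0.2, -0.1]
gripper_width: 0.005
gripper_force: 0.0
t 25.4 tcp [ 0.5975 -0.3547  0.2836] F [ 1.  -0.2 -0.1] w 0.005 gf 0.0
{'tx': -0.29, 'ty': -0.98, 'tz': 0.33, 'rx': 0.22, 'ry': -0.29, 'rz': 0.33} rows>= 0.2
{'tx': -0.28, 'ty': -3.74, 'tz': 1.31, 'rx': 0.22, 'ry': -0.29, 'rz': 0.33} rows>= 0.6
{'tx': -0.27, 'ty': -6.32, 'tz': 2.69, 'rx': 0.22, 'ry': -0.29, 'rz': 0.33} rows>= 1.1
{'tx': -0.26, 'ty': -8.66, 'tz': 4.44, 'rx': 0.22, 'ry': -0.29, 'rz': 0.33} rows>= 1.6
{'tx': -0.26, 'ty': -10.72, 'tz': 6.52, 'rx': 0.22, 'ry': -0.29, 'rz': 0.33} rows>= 2.0
{'tx': -0.27, 'ty': -12.45, 'tz': 8.88, 'rx': 0.22, 'ry': -0.29, 'rz': 0.33} rows>= 2.4
```

```bash
python3 -m handwheel '[{"tx":-0.2,"ty":-1,"tz":0.3,"rx":0,"ry":0,"rz":0,"jaw":1},{"tx":-0.3,"ty":-2.4,"tz":0.8,"rx":0,"ry":0,"rz":0,"jaw":1},{"tx":-0.3,"ty":-3.7,"tz":1.3,"rx":0,"ry":0,"rz":0,"jaw":1},{"tx":-0.3,"ty":-5,"tz":2,"rx":0,"ry":0,"rz":0,"jaw":1},{"tx":-0.3,"ty":-6.3,"tz":2.7,"rx":0,"ry":0,"rz":0,"jaw":1},{"tx":-0.3,"ty":-7.5,"tz":3.5,"rx":0,"ry":0,"rz":0,"jaw":1},{"tx":-0.3,"ty":-8.7,"tz":4.4,"rx":0,"ry":0,"rz":0,"jaw":1},{"tx":-0.3,"ty":-8.7,"tz":4.4,"rx":0,"ry":0,"rz":0,"jaw":1}]' 40
python3 - <<'E'
from h import *
E=np.array([.5778,-.345,.280]); Rd=downR(CY)
f=lambda t:(E+(.012+.052-.195*np.cos(t)+.01*np.sin(t))*cx+(.195*np.sin(t)+.01*np.cos(t)-.188)*Z,Rd)
plan(*[f(t) for t in (.8,.7,.6,.5,.4,.3,.2,.1,0,-.02)])
im,d,T,K=shot('side','side13.png');P=cloud(d,T,K);h=cv2.cvtColor(im,cv2.COLOR_BGR2HSV)
m=(abs(h[...,0].astype(int)-7)<7)&(h[...,1]>180)&(P[...,2]>.06);m[:,:240]=0;m[:,400:]=0;m[:230]=0
m=cv2.erode(m.astype(np.uint8),np.ones((3,3)))>0
q=P[m];c=q.mean(0);n=np.linalg.svd(q-c,full_matrices=False)[2][2];n*=np.sign(n[2]);print(len(q),n,'theta',np.arccos(n[2]))
cv2.imwrite('pics/v13.png',cv2.resize(im[150:400,180:440],(780,600))[:600])
E
```

```text
time: 26.4
ee_pos: [0.5225, -0.3089, 0.2377]
ee_rot: [-0.001, 0.881, 0.473, 0.002]
ft_force: [1.1, -0.5, -0.9]
gripper_width: -0.001
gripper_force: 0.0
t 26.4 tcp [ 0.5225 -0.3089  0.2377] F [ 1.1 -0.5 -0.9] w -0.001 gf 0.0
{'tx': 0.08, 'ty': 0.13, 'tz': -0.11, 'rx': 0.06, 'ry': -0.29, 'rz': 0.32} rows>= 0.0
{'tx': 0.08, 'ty': -1.27, 'tz': 1.25, 'rx': 0.06, 'ry': -0.29, 'rz': 0.32} rows>= 0.3
{'tx': 0.08, 'ty': -2.53, 'tz': 2.74, 'rx': 0.06, 'ry': -0.29, 'rz': 0.32} rows>= 0.6
{'tx': 0.07, 'ty': -3.63, 'tz': 4.34, 'rx': 0.06, 'ry': -0.29, 'rz': 0.32} rows>= 0.9
{'tx': 0.07, 'ty': -4.57, 'tz': 6.05, 'rx': 0.06, 'ry': -0.29, 'rz': 0.32} rows>= 1.2
{'tx': 0.07, 'ty': -5.34, 'tz': 7.85, 'rx': 0.06, 'ry': -0.29, 'rz': 0.32} rows>= 1.5
{'tx': 0.06, 'ty': -5.92, 'tz': 9.71, 'rx': 0.06, 'ry': -0.29, 'rz': 0.32} rows>= 1.8
{'tx': 0.05, 'ty': -6.31, 'tz': 11.63, 'rx': 0.06, 'ry': -0.29, 'rz': 0.32} rows>= 2.1
{'tx': 0.04, 'ty': -6.51, 'tz': 13.57, 'rx': 0.06, 'ry': -0.29, 'rz': 0.32} rows>= 2.4
{'tx': 0.04, 'ty': -6.53, 'tz': 13.96, 'rx': 0.06, 'ry': -0.29, 'rz': 0.32} rows>= 2.5
5189 [ 0.59739716 -0.40014737  0.69498109] theta 0.8024027217165566
```

View pics/v13.png

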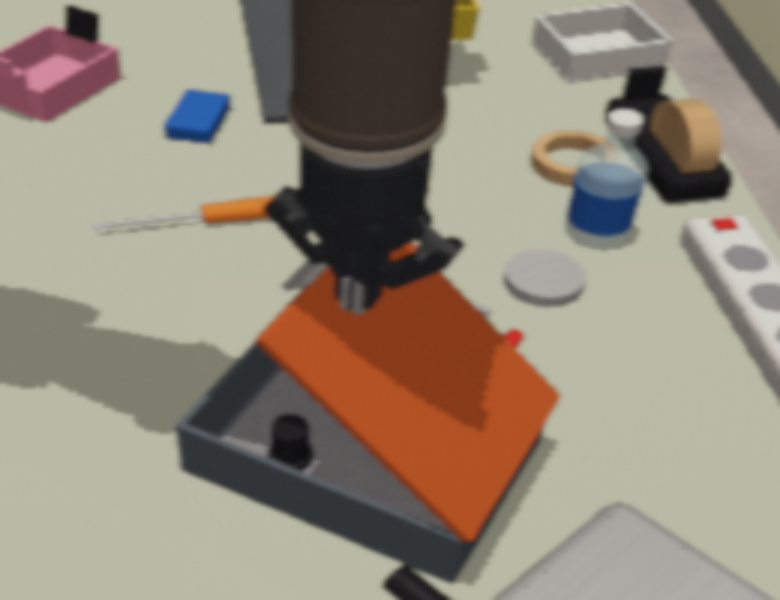

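The lid follows the fingertip and has come down to 0.80 rad from shut (fingertip at (357,295) in the crop). The black coupling is undisturbed at (290,440). I'll carry on.

```bash
python3 -m handwheel '[{"tx":0,"ty":-0.6,"tz":0.5,"rx":0,"ry":0,"rz":0,"jaw":1},{"tx":0,"ty":-1.3,"tz":1.3,"rx":0,"ry":0,"rz":0,"jaw":1},{"tx":0,"ty":-2,"tz":2.1,"rx":0,"ry":0,"rz":0,"jaw":1},{"tx":0,"ty":-2.6,"tz":2.9,"rx":0,"ry":0,"rz":0,"jaw":1},{"tx":0,"ty":-3.2,"tz":3.7,"rx":0,"ry":0,"rz":0,"jaw":1},{"tx":0,"ty":-3.7,"tz":4.5,"rx":0,"ry":0,"rz":0,"jaw":1},{"tx":0,"ty":-4.2,"tz":5.3,"rx":0,"ry":0,"rz":0,"jaw":1},{"tx":0,"ty":-4.6,"tz":6.1,"rx":0,"ry":0,"rz":0,"jaw":1}]' 40
python3 -m handwheel '[{"tx":0,"ty":-0.4,"tz":0.9,"rx":0,"ry":0,"rz":0,"jaw":1},{"tx":0,"ty":-0.7,"tz":1.8,"rx":0,"ry":0,"rz":0,"jaw":1},{"tx":0,"ty":-1,"tz":2.7,"rx":0,"ry":0,"rz":0,"jaw":1},{"tx":0,"ty":-1.3,"tz":3.6,"rx":0,"ry":0,"rz":0,"jaw":1},{"tx":0,"ty":-1.5,"tz":4.5,"rx":0,"ry":0,"rz":0,"jaw":1},{"tx":0,"ty":-1.7,"tz":5.5,"rx":0,"ry":0,"rz":0,"jaw":1},{"tx":0,"ty":-1.8,"tz":6.5,"rx":0,"ry":0,"rz":0,"jaw":1},{"tx":0,"ty":-1.9,"tz":7,"rx":0,"ry":0,"rz":0,"jaw":1}]' 40
python3 -c "
from h import *
E=np.array([.5778,-.345,.280]); Rd=downR(CY)
f=lambda t:(E+(.012+.052-.195*np.cos(t)+.01*np.sin(t))*cx+(.195*np.sin(t)+.01*np.cos(t)-.188)*Z,Rd)
plan(f(0),f(-.02))"
```

```text
time: 27.45
ee_pos: [0.4851, -0.2835, 0.1766]
ee_rot: [-0.0, 0.881, 0.473, 0.003]
ft_force: [-0.4, 0.2, 1.1]
gripper_width: 0.003
gripper_force: 0.5
time: 28.45
ee_pos: [0.4696, -0.2727, 0.1063]
ee_rot: [-0.001, 0.881, 0.474, 0.003]
ft_force: [-0.0, -0.0, -0.6]
gripper_width: 0.003
gripper_force: 0.0
t 28.45 tcp [ 0.4696 -0.2727  0.1063] F [-0.  -0.  -0.6] w 0.003 gf 0.0
{'tx': 0.01, 'ty': -0.09, 'tz': 0.43, 'rx': 0.09, 'ry': -0.32, 'rz': 0.33} rows>= 0.1
{'tx': 0.01, 'ty': -0.11, 'tz': 0.82, 'rx': 0.09, 'ry': -0.32, 'rz': 0.33} rows>= 0.1
```

```bash
python3 -m handwheel '[{"tx":0,"ty":0,"tz":0.3,"rx":0,"ry":0,"rz":0,"jaw":1},{"tx":0,"ty":0,"tz":0.6,"rx":0,"ry":0,"rz":0,"jaw":1},{"tx":0,"ty":0,"tz":0.8,"rx":0,"ry":0,"rz":0,"jaw":1},{"tx":0,"ty":0,"tz":0.8,"rx":0,"ry":0,"rz":0,"jaw":1}]' 40
```

```text
time: 28.95
ee_pos: [0.4702, -0.273, 0.1018]
ee_rot: [0.0, 0.881, 0.473, 0.003]
ft_force: [-10.3, 4.7, 33.0]
gripper_width: 0.005
gripper_force: 16.5
```

```bash
python3 -m handwheel '[{"tx":0,"ty":0,"tz":-1,"rx":0,"ry":0,"rz":0,"jaw":1},{"tx":0,"ty":-1,"tz":-5,"rx":0,"ry":0,"rz":0,"jaw":1},{"tx":0,"ty":-4,"tz":-10,"rx":0,"ry":0,"rz":0,"jaw":1},{"tx":0,"ty":-8,"tz":-14,"rx":0,"ry":0,"rz":0,"jaw":1},{"tx":0,"ty":-12,"tz":-17,"rx":0,"ry":0,"rz":0,"jaw":1},{"tx":0,"ty":-12,"tz":-17,"rx":0,"ry":0,"rz":0,"jaw":1}]' 40
python3 - <<'E'
from h import *
im,d,T,K=shot('side','side14.png');P=cloud(d,T,K);h=cv2.cvtColor(im,cv2.COLOR_BGR2HSV)
m=(abs(h[...,0].astype(int)-7)<7)&(h[...,1]>150)&(P[...,2]>.05)&(P[...,2]<.15)&(P[...,1]<-.15)
q=P[m];c=q.mean(0);n=np.linalg.svd(q-c,full_matrices=False)[2][2];n*=np.sign(n[2]);print(len(q),n,'theta',np.arccos(n[2]),np.percentile(q[:,2],[2,50,98]))
im2,*_=a=shot('top','top14.png')
P=tofp(cloud(*a[1:]));h=cv2.cvtColor(a[0],cv2.COLOR_BGR2HSV)
t=P[(abs(h[...,0].astype(int)-26)<6)&(h[...,1]>120)&(abs(P[...,1])<.1)&(P[...,0]>.003)&(P[...,0]<.05)&(P[...,2]>-.1)];print('tongue',len(t),np.median(t,0))
plan()
cv2.imwrite('pics/v14.png',np.hstack([cv2.resize(im,(400,300)),cv2.resize(im2,(400,300))]))
E
```

```text
time: 29.7
ee_pos: [0.3683, -0.2066, 0.2713]
ee_rot: [0.002, 0.881, 0.474, 0.004]
ft_force: [0.7, -0.8, -0.1]
gripper_width: -0.001
gripper_force: 0.0
6717 [ 1.38752895e-04 -2.21238240e-03  9.99997543e-01] theta 0.00221673098922178 [0.07561743 0.07953533 0.08232144]
tongue 79 [0.00892688 0.00130542 0.0228395 ]
t 29.8 tcp [ 0.3693 -0.2076  0.2692] F [-0.4  0.2 -0.1] w 0.0 gf 0.0
```

View pics/v14.png

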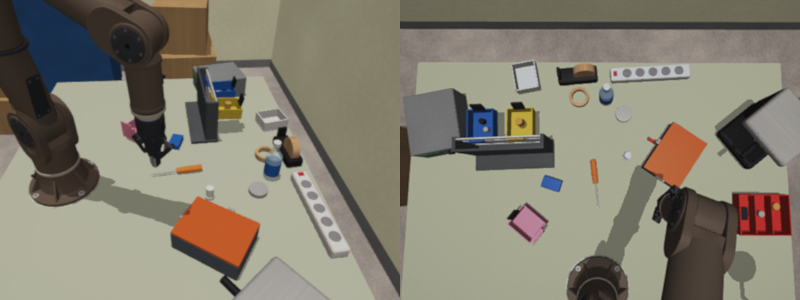

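The lid is shut flat, at (675,155) in the top half of the picture. The yellow bin hangs with the brass coupling in it at (521,122), and the bystanders are where they were. I'm handing the job in.

```bash
python3 -c "
from bench import manip
print(manip.finish_job())"
```

```text
the job is handed in; nothing more can be done
None
```

The yellow bin hangs seated in the upper groove with the brass coupling in it, the stay is broken and the lid is fully shut; the job was handed in at about 30 s, and the hand-in call gave no verdict.

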